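# Stow an exhibit jar in the contamination-controlled sample tray

### The arm

A 7-joint arm with a two-finger parallel gripper is mounted at the origin on the work surface. World frame = base frame: x ahead of the robot, y to its left, z up, the work surface at z = 0. Lengths are in mm, angles in rad, forces in N, time in s.
With the tool pointing down it reaches from about 400 to 875 mm from the base axis. Payload 19.3 kg.
Tool frame: the origin (TCP) lies on the front face of the gripper's body, between the roots of the fingers; the fingertips stand 73 mm ahead of it and the grasp point (between the pads) lies 54 mm ahead of it (manip.grip_depth is the distance from the TCP to the grasp point, in mm); x points along the fingers, z is the direction in which the jaws open and shut, and the axes are right-handed (so a half turn about x gives the same grasp; the last joint's range is limited). The gripper opens to 85 mm and grips with 20 to 120 N. Pads are 22 mm wide; open, the fingers measure 114 mm over their backs; the gripper's body (76 mm by 85 mm) begins 54 mm behind the grasp point. The pads swing forward as they close: fully open they stand 13 mm farther back than shut.
Start: joints at [-0.07, 0.521, -0.036, 1.599, 0.021, 1.021, -0.113], TCP at [624.993, -0.025, 303.891] pointing down, gripper open.
Joint ranges: [-2.91, 2.91], [-0.3, 2.13], [-1.5, 1.42], [0.17, 2.43], [-1.26, 4.41], [0.16, 1.93], [-2.52, 2.52]. Speed limits (rad/s): [1.89, 1.89, 2.39, 2.39, 3.01, 3.01, 3.01].

### API

Orientations are given as [roll, pitch, yaw] about the fixed x, y, z axes, in that order (R = Rz(yaw) Ry(pitch) Rx(roll)).
In Python, from station import sensors, capture, calibration, workorder, outline_of, tip_of, manip gives the robot as it stands. The module is installed in compiled form; this text tells all that it offers.
- The arm moves only by the shell command python3 -m pendant 'ROWS'. ROWS is JSON, a list that holds one entry, the list of rows, each a list of 7 numbers: the turn, a rotation vector about the tool's x, y, z in degrees, then the shift along the tool's x, y, z in m, then the opening, from 0 (shut) to 1 (fully open). In form: [[[ax, ay, az, dx, dy, dz, grip], ...]]. A call has 1 to 10 rows; each row is the pose to reach, as a shift and turn from the pose commanded when the call began, along the tool's axes at that moment; what a row does not reach only later rows make up. A row lasts 1/8 s, in which the tool goes at most 62.5 mm and 10.7 degrees, less where a joint would pass 70% of its speed; a pose out of reach is approached as far as the arm can. A call with a gripper value outside its range is refused whole. The fingers move at their own pace and stop on an object; the grip force is fixed at half the most. Time passes only in rows, so rows that repeat a pose let the fingers close. It gives the time, the measured TCP pose, the force and the opening at its end, in the units of the state.
- sensors.sense(): the state, without advancing time (a new reading comes with each control period).
- capture(name): name is "scene" or "side" or "wrist"; returns (picture, depth): 480x640x3 uint8, blue, green, red; 480x640 float32, mm along the optical axis (not along the pixel's ray), 0 where there is no reading.
- calibration(name): a dict with "intrinsics" (3x3 intrinsics, pixels), "k1" (the pictures are not rectified: a ray, as slopes to the right and down, at radius r is drawn at 1 + k1 r^2 times it, then the intrinsics apply), "eye" and "rotation" of the camera in the world; the wrist camera has in their place "tool_from_camera" (4x4, takes a point from camera to tool coordinates, whose origin is the TCP and whose axes are the tool frame's). Camera axes: x right, y down, z forward; pixel columns grow to the right and rows downward; lengths in mm; the calibration is good to about 2 mm. A picture is of the moment at which its call begins: read the wrist's pose just before it. calibration takes no time and is no camera call.
- workorder.sign_off(): hands the job in, once; it reports no verdict.
Trained networks look in the newest picture that a camera, given by its name, has taken for a name from the list of things; names that differ only in an ending like _2 or _b are one class to them, and where a whole thing is asked for, a point or a joint stands for the part that bears it (a point fixed in the world has none). Each returns a list of dicts, best first, with "confidence" (0 to 1); they miss things now and then, are a little off and sometimes report something else, mostly with a low value. They report only what shows in the picture. A call takes as long as a camera call. They do not tell look-alikes from the thing itself.
- outline_of(camera, query): "mask" (480x640 bool, what is visible of it).
- tip_of(camera, query): "xyz" ([x, y, z] in mm, in the coordinates of the camera as it stood for that picture, good to about 4 mm: a listed point, or the origin of a listed thing).
The state is a dict: "time_s": time; "q": joint angles; "qd": joint speeds; "tau": joint torques, N m; "ee_pos": TCP position; "tcp_rot": TCP orientation; "force": force on the tool from outside, world axes, zero at the start; "wrist_torque": the same for the moment, N m; "gripper_width": finger opening in mm.
Only numpy, scipy, OpenCV 4.12 (cv2) and the standard library are available. Lean on these libraries where they do the work, as an engineer would, in place of code of your own. Each camera call takes 0.05 s, during which the arm holds its last target.

### The job

Put the green-lidded exhibit jar away in the sample cabinet's green tray, keeping the gripper off both trays so nothing is contaminated: take the red-handled tray hook from its stand, hook it down through the finger hole in the green tab and draw that tray right out to its stop. Hang the hook back in the notch of its stand and let go, then stand the jar upright on the floor of the green tray, set down rather than dropped, and leave the tray out for the exhibit photograph. Leave the blue tray shut and do not disturb the amber bottle, the marker or the scale.

Things in the scene. Friction and masses are not known exactly. Their poses are not given: they have to be found in the camera images.
- cabinet: Fixed grey steel cabinet, 220 deep (x), 260 wide (y), 225 high. Origin: centre of its underside; its front looks along its own -x, 110 mm from the origin. Two open bays side by side in its lower 122 mm (centres 63 mm either side of the middle) hold the trays, in either order. The closed upper part above them is flush with the front.
- green_tray: Sliding steel tray, green front and tab, 190 long, 112 wide, rim 28 above its underside, walls 3. Origin: bottom middle of its front; x runs back into the cabinet, z up. Slides out along its own -x, 120 mm from shut (front flush with the cabinet's) to a hard stop, friction about 2 N; stays where left. Starts 0 to 12 mm open. The level tab (46 deep, 64 wide, 4 thick) juts from the top of the front.
- green_tray_hole (a point): Centre of the round finger hole in the green tab, at the tab's top surface (rim height, 42 mm above the table); axes as the tray. The hole is 28 mm in diameter, vertical, through the 4 mm tab, centred 24 mm in front of the tray's front; 38 mm of free space under the tab.
- green_tray_floor (a point): Point on the upper side of the green tray's floor, 50 mm behind its front face, midway across; axes as the tray. The rim stands 24 mm above this floor.
- blue_tray_hole (a point): Centre of the finger hole in the blue tab, as green_tray_hole.
- blue_tray: The other tray, the same in all but its blue front and tab; starts shut and must stay shut. Origin and axes as for the green tray.
- stand_notch (a point): Middle of the notch in the fixed hook stand's fork, at the fork's top, 120 mm above the table. The notch is 14 mm wide (y) between two 11 mm arms, open at its own -x end, where the arms end 32 mm from this point with lips 4 mm high on their last 5 mm; a 4 mm high fence stands 24 mm from this point towards +x. Post behind, foot plate (120 x 100 x 10) below.
- hook_handle (a point): Centre of the red handle of the loose tray hook (80 g): upright block 24 (x) x 16 (y) x 58 (z) mm, flat-sided, gripped across y. Below it a black round guard, 36 in diameter, 5 thick, its underside 34 mm below this point; then a straight 6 mm rod down to a right-angle bend. Hook axes: z along the rod towards the handle, x opposite to the foot.
- hook_bend (a point): The bend: where the axes of rod and foot meet, 119 mm straight below the handle's centre; axes as hook_handle. The 6 mm foot points along the hook's -x, its tip 28 mm from the rod's axis. At the start the hook hangs upright, guard on the fork, rod in the notch, foot level and pointing out of the notch's open end (axes along the stand's).
- jar_mid (a point): Centre (half-way up) of the loose exhibit jar: straight upright cylinder 44 in diameter, 84 high, white with a paper band and a green lid (top 20 mm), about 120 g. Stands on the table on the yellow card. Its z is up.
- amber_bottle_mid (a point): Centre of a loose amber bottle with white cap, 40 in diameter, 75 high, standing near the jar. A bystander.
- marker: Loose black marker pen lying on the table, 125 long along its own y, 12 thick; origin under its middle. A bystander.
- scale: Loose black pocket scale with a steel plate, 75 x 125 x 20 mm; origin under its middle. A bystander.
Not all that is in view belongs to the job. Leave any turquoise look-alike of the part that bears hook_handle alone. What is shaped like the part that bears stand_notch but white is not meant.

How it is judged:
By the outcome, as a careful person would: the job done as asked, in the order asked, and still so for the second after the job is handed in, with the robot touching nothing.
It also fails if it takes over 64 s, if anything falls off the work surface, if the arm or the gripper's body presses on something with over 40 N, if the wrist force passes 120 N, or if a joint passes its speed limit or range.

## Working session

There is one attempt and no reset: what is moved stays moved. The work goes in short steps, Python scripts to look and compute and a shell command to move; the robot and the scene stay as the last step left them, time stands still between calls to the robot, and variables do not carry over. Pictures are saved under pics/ and viewed, and the job is handed in when it is done.

```bash
mkdir -p pics; ls
cat > h.py <<'E'
import numpy as np, cv2, json
from station import sensors, capture, calibration, workorder, outline_of, tip_of, manip
from scipy.spatial.transform import Rotation as R
def tool():
    s=sensors.sense(); return np.array(s['ee_pos']), R.from_euler('xyz',s['tcp_rot']).as_matrix(), s
def cam(name):
    c=calibration(name)
    if name=='wrist':
        p,Rm,_=tool(); T=np.array(c['tool_from_camera']); return np.array(c['intrinsics']),c['k1'],Rm@T[:3,:3],p+Rm@T[:3,3]
    return np.array(c['intrinsics']),c['k1'],np.array(c['rotation']),np.array(c['eye'])
def toworld(cm,uv,z):
    K,k1,Rc,e=cm; uv=np.atleast_2d(uv).astype(float); z=np.atleast_1d(z)
    d=np.c_[(uv[:,0]-K[0,2])/K[0,0],(uv[:,1]-K[1,2])/K[1,1]]; u=d.copy()
    for _ in range(20): u=d/(1+k1*(u**2).sum(1,keepdims=True))
    return (np.c_[u*z[:,None],z])@Rc.T+e
def topix(cm,P):
    K,k1,Rc,e=cm; c=(np.atleast_2d(P)-e)@Rc; s=c[:,:2]/c[:,2:]; s=s*(1+k1*(s**2).sum(1,keepdims=True))
    return s@K[:2,:2].T+K[:2,2]
E
python3 - <<'E'
from h import *
_,_,s=tool(); print(s)
for n in ['scene','side','wrist']:
    cm=cam(n); print(n,cm[3],cm[2].tolist(),cm[0].tolist(),cm[1])
    p,d=capture(n); cv2.imwrite(f'pics/{n}0.png',p); np.savez(f'{n}0.npz',p=p,d=d)
    for q in ['cabinet','green_tray_hole','blue_tray_hole','green_tray_floor','stand_notch','hook_handle','hook_bend','jar_mid','amber_bottle_mid','marker','scale']:
        if n=='wrist' and q not in('hook_handle','jar_mid'): continue
        print(n,q,[(round(r['confidence'],2),(cm[2]@np.array(r['xyz'])+cm[3]).round(0).tolist(),topix(cm,cm[2]@np.array(r['xyz'])+cm[3]).round()[0].tolist()) for r in tip_of(n,q)])
print(tool()[2]['time_s'])
E
```

```text
pics
{'time_s': 0.0, 'q': array([-0.07018431,  0.52199453, -0.03634954,  1.6000168 ,  0.02117068,
        1.02112231, -0.11280642]), 'qd': array([-0.00102689, -0.00100474,  0.00097586,  0.00124957,  0.00111488,
        0.00108599,  0.00118219]), 'tau': array([-4.24098413e-03, -9.27110124e+01,  1.97758444e+00, -3.69928443e+01,
        1.76317629e-02,  8.19846697e-03, -6.58496788e-05]), 'ee_pos': array([ 6.24731446e+02, -2.37167722e-02,  3.03334427e+02]), 'tcp_rot': array([-3.09992319,  1.56963883, -3.09995126]), 'force': array([-0.64719609,  0.08726491, -0.88624703]), 'wrist_torque': array([0.02230907, 0.02974851, 0.0058185 ]), 'gripper_width': 85.57028352105665}
scene [1211.32132481 -789.41335282 1139.89035912] [-2.3598223313211255, -0.014359381711519514, 0.8375928191510511] [[551.4027811004506, 0.0, 320.76925658993565], [0.0, 551.4027811004506, 238.5020146458813], [0.0, 0.0, 1.0]] -0.13617565805549806Traceback (most recent call last):
  File "<stdin>", line 8, in <module>
  File "h.py", line 17, in topix
    K,k1,Rc,e=cm; c=(np.atleast_2d(P)-e)@Rc; s=c[:,:2]/c[:,2:]; s=s*(1+k1*(s**2).sum(1,keepdims=True))
                                               ~^^^^^^
IndexError: too many indices for array: array is 1-dimensional, but 2 were indexed
```

```bash
sed -i "s/,np.array(c\['rotation'\]),/,R.from_euler('xyz',c['rotation']).as_matrix(),/" h.py
python3 - <<'E'
from h import *
for n in ['scene','side','wrist']:
    cm=cam(n); print(n,cm[3],cm[2].round(2).tolist())
    p,d=capture(n); cv2.imwrite(f'pics/{n}0.png',p); np.savez(f'{n}0.npz',p=p,d=d)
    for q in ['cabinet','green_tray_hole','blue_tray_hole','green_tray_floor','stand_notch','hook_handle','hook_bend','jar_mid','amber_bottle_mid','marker','scale']:
        if n=='wrist' and q not in('hook_handle','jar_mid'): continue
        print(n,q,[(round(r['confidence'],2),(cm[2]@np.array(r['xyz'])+cm[3]).round(0).tolist(),topix(cm,cm[2]@np.array(r['xyz'])+cm[3]).round()[0].tolist()) for r in tip_of(n,q)])
print(tool()[2]['time_s'])
E
```

```text
scene [1211.32132481 -789.41335282 1139.89035912] [[0.67, 0.53, -0.52], [0.74, -0.47, 0.48], [0.01, -0.7, -0.71]]
scene cabinet [(0.79, [621.0, 309.0, -1.0], [456.0, 230.0]), (0.56, [759.0, -161.0, -1.0], [381.0, 348.0])]
scene green_tray_hole [(0.64, [550.0, 171.0, 43.0], [409.0, 228.0])]
scene blue_tray_hole [(0.59, [675.0, 172.0, 42.0], [443.0, 252.0])]
scene green_tray_floor [(0.67, [603.0, -179.0, 36.0], [333.0, 305.0]), (0.55, [558.0, 247.0, 16.0], [427.0, 225.0])]
scene stand_notch [(0.79, [533.0, -338.0, 121.0], [264.0, 300.0]), (0.61, [170.0, -324.0, 117.0], [186.0, 219.0])]
scene hook_handle [(0.93, [529.0, -337.0, 155.0], [262.0, 290.0]), (0.68, [426.0, -503.0, 23.0], [187.0, 334.0])]
scene hook_bend [(0.64, [339.0, -578.0, 2.0], [144.0, 333.0]), (0.6, [530.0, -335.0, 36.0], [266.0, 320.0])]
scene jar_mid [(0.78, [440.0, -186.0, 43.0], [289.0, 268.0]), (0.3, [551.0, 172.0, 43.0], [410.0, 228.0])]
scene amber_bottle_mid [(0.66, [603.0, -176.0, 35.0], [334.0, 304.0]), (0.55, [529.0, -338.0, 36.0], [265.0, 320.0])]
scene marker [(0.59, [351.0, -274.0, -1.0], [244.0, 276.0]), 
[... 611 characters left out ...]
), (0.62, [532.0, -340.0, 153.0], [445.0, 250.0]), (0.41, [628.0, 310.0, -3.0], [273.0, 197.0])]
side hook_bend [(0.92, [532.0, -337.0, 29.0], [437.0, 304.0]), (0.84, [338.0, -579.0, -0.0], [481.0, 441.0])]
side jar_mid [(0.67, [447.0, -188.0, 39.0], [353.0, 285.0]), (0.49, [531.0, -339.0, 122.0], [442.0, 265.0])]
side amber_bottle_mid [(0.79, [605.0, -179.0, 40.0], [402.0, 255.0])]
side marker [(0.76, [355.0, -275.0, 3.0], [350.0, 339.0])]
side scale [(0.77, [760.0, -162.0, 1.0], [438.0, 243.0]), (0.71, [606.0, -178.0, 39.0], [402.0, 255.0])]
wrist [625.23129938  65.65990894 373.40693727] [[1.0, -0.0, 0.0], [-0.0, -0.97, -0.26], [0.0, 0.26, -0.97]]
wrist hook_handle []
wrist jar_mid []
1.45
```

View pics/scene0.png

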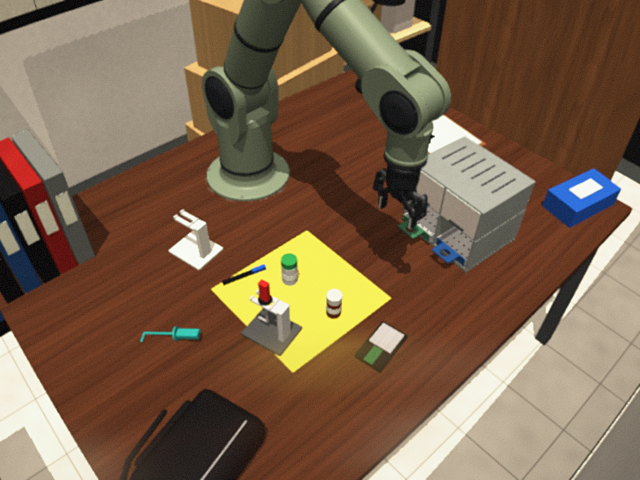

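View pics/side0.png

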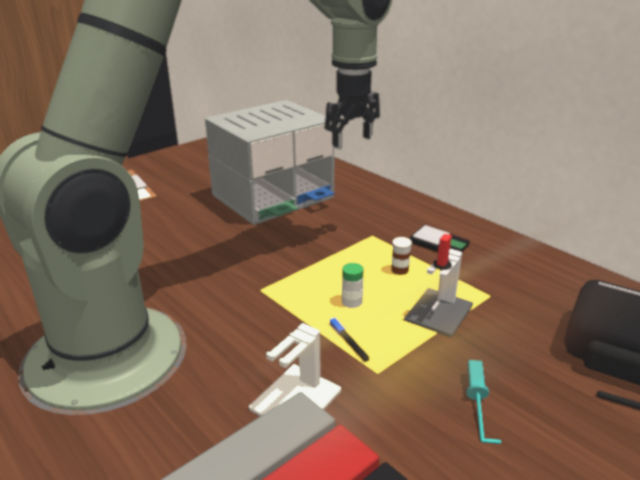

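View pics/wrist0.png

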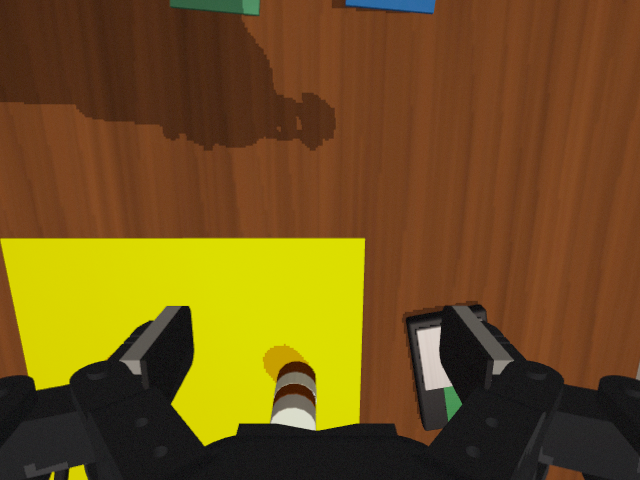

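Run:
```python
from h import *
p,Rm,s=tool(); print(p,Rm.round(2).tolist(),s['q'].round(2),manip.grip_depth)
print(calibration('wrist'))
a=cv2.imread('pics/scene0.png')[255:365,215:325]; b=cv2.imread('pics/side0.png')[225:335,395:505]
cv2.imwrite('pics/crop1.png',np.hstack([cv2.resize(a,(400,400),interpolation=2),cv2.resize(b,(400,400),interpolation=2)]))
```

```text
[ 6.24996345e+02 -3.52847830e-02  3.03895209e+02] [[-0.0, 0.0, 1.0], [-0.0, 1.0, -0.0], [-1.0, -0.0, -0.0]] [-0.07  0.52 -0.04  1.6   0.02  1.02 -0.11] 53.900000000000006
{'intrinsics': array([[412.23724827,   0.        , 316.25543356],
       [  0.        , 412.23724827, 243.2387884 ],
       [  0.        ,   0.        ,   1.        ]]), 'k1': 0.004959999264068513, 'tool_from_camera': array([[-1.19793090e-03, -2.61442936e-01,  9.65218191e-01,
        -6.95163255e+01],
       [-3.84160313e-04, -9.65218692e-01, -2.61443548e-01,
         6.56800788e+01],
       [ 9.99999209e-01, -6.83989827e-04,  1.05582930e-03,
         2.44656370e-01],
       [ 0.00000000e+00,  0.00000000e+00,  0.00000000e+00,
         1.00000000e+00]])}
```

View pics/crop1.png

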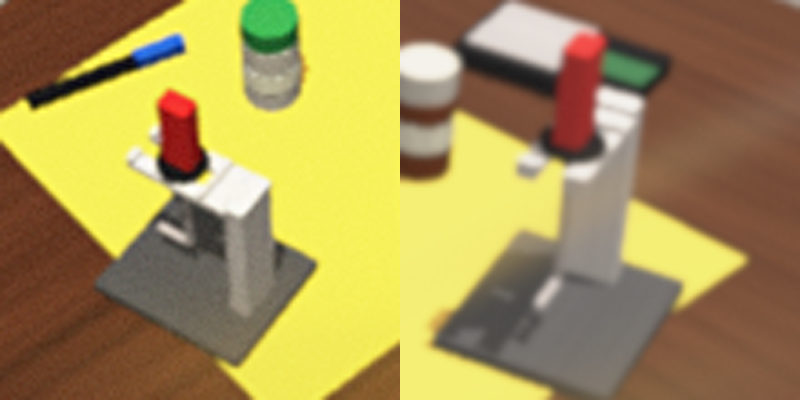

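The thing wanted is the red-handled hook on the grey-footed stand, at scene px (264,290). It could be confused with the turquoise hook lying at (187,334) or the white stand at (195,235). The crop shows the red handle, with the guard on the fork and the open end pointing away from the post. Next I'll view it from above with the wrist camera.

```bash
python3 -m pendant '[[[10,0,0,-0.003,-0.035,-0.013,1],[20,0,0,-0.006,-0.075,-0.028,1],[30,0,0,-0.009,-0.115,-0.043,1],[40,0,0,-0.012,-0.155,-0.058,1],[50,0,0,-0.015,-0.195,-0.073,1],[60,0,0,-0.018,-0.235,-0.088,1],[70,0,0,-0.021,-0.275,-0.1,1],[80,0,0,-0.024,-0.31,-0.115,1],[90,0,0,-0.026,-0.338,-0.125,1],[90,0,0,-0.026,-0.338,-0.125,1]]]'
python3 -m pendant '[[[0,0,0,0,0,0,1],[0,0,0,0,0,0,1]]]'
python3 - <<'E'
from h import *
p,Rm,s=tool(); print(p,Rm.round(3).tolist(),s['q'].round(2),s['time_s'])
cm=cam('wrist'); im,d=capture('wrist'); cv2.imwrite('pics/w1.png',im); np.savez('w1.npz',d=d)
for q in ['hook_handle','stand_notch','hook_bend','jar_mid']:
    print(q,[(round(r['confidence'],2),(cm[2]@np.array(r['xyz'])+cm[3]).round(1).tolist(),topix(cm,cm[2]@np.array(r['xyz'])+cm[3]).round()[0].tolist()) for r in tip_of('wrist',q)])
hsv=cv2.cvtColor(im,cv2.COLOR_BGR2HSV)
m=((hsv[...,0]<8)|(hsv[...,0]>172))&(hsv[...,1]>180)&(hsv[...,2]>80)&(d>0)
v,u=np.nonzero(m); W=toworld(cm,np.c_[u,v],d[v,u]); 
t=W[:,2]>W[:,2].max()-8; print(len(W),W[:,2].max()); r=W[(W[:,2]>175)&(W[:,2]<195)]
print(r.mean(0),r.min(0),r.max(0),cv2.minAreaRect(r[:,:2].astype(np.float32)))
E
```

```text
time_s: 2.7
ee_pos: [498.9, -340.1, 330.1]
tcp_rot: [-0.243, 1.57, -1.819]
force: [-0.6, 0.7, 0.5]
gripper_width: 85.3
time_s: 2.95
ee_pos: [500.4, -337.1, 329.8]
tcp_rot: [2.986, 1.57, 1.418]
force: [0.8, 0.1, 0.7]
gripper_width: 85.3
[ 500.43743975 -337.14802904  329.81709643] [[0.0, 1.0, 0.002], [0.0, 0.002, -1.0], [-1.0, 0.0, -0.0]] [ 0.22  0.49  0.4   1.65 -0.22  1.05 -0.88] 2.95
hook_handle [(0.97, [431.9, -503.8, 19.5], [487.0, 276.0]), (0.92, [534.0, -335.8, 152.6], [314.0, 189.0])]
stand_notch [(0.34, [355.0, -276.5, -1.2], [259.0, 337.0])]
hook_bend [(0.77, [341.0, -579.8, 4.4], [543.0, 352.0])]
jar_mid [(0.89, [447.9, -190.7, 37.6], [157.0, 265.0])]
1447 184.66216443165914
[ 535.45590315 -337.01859292  182.0568428 ] [ 522.62562088 -346.38949735  175.18854099] [ 547.47537186 -327.10961375  184.66216443] ((534.83642578125, -337.1298522949219), (23.459552764892578, 15.967679023742676), 16.47331428527832)
```

View pics/w1.png

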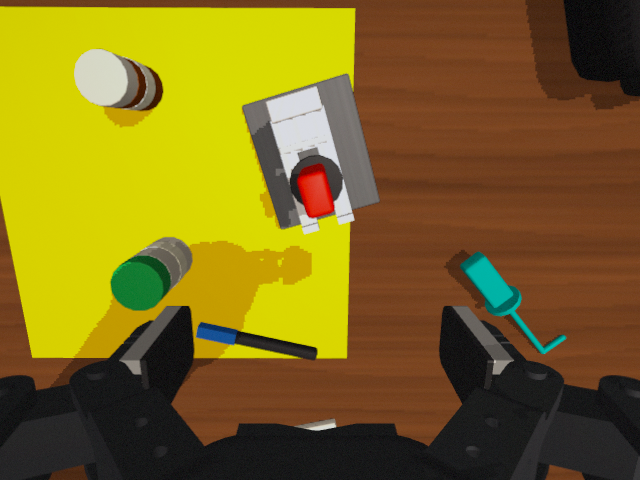

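The wrist view shows the red handle at (315,190), with the stand axis turned about 16.5°. The turquoise hook is at (490,280), the jar at (140,280) and the bottle at (100,80). The handle's top height and size agree with the description, so I'll go for the grasp.

```bash
python3 -m pendant '[[[-8,0,0,0.01,0.018,-0.001,1],[-16.5,0,0,0.03,0.035,-0.001,1],[-16.5,0,0,0.065,0.035,-0.001,1],[-16.5,0,0,0.095,0.035,-0.001,1],[-16.5,0,0,0.115,0.035,-0.001,1],[-16.5,0,0,0.122,0.035,-0.001,1],[-16.5,0,0,0.122,0.035,-0.001,1]]]'
python3 - <<'E'
from h import *
p,Rm,s=tool(); print(p,Rm.round(3).tolist())
im,d=capture('wrist'); cv2.imwrite('pics/w2.png',im)
E
```

```text
time_s: 4.08
ee_pos: [535.0, -337.0, 208.1]
tcp_rot: [-2.043, 1.571, 2.957]
force: [-0.6, -0.0, 1.0]
gripper_width: 85.4
[ 535.04677884 -337.04428354  208.05441467] [[-0.0, 0.959, 0.284], [0.0, 0.284, -0.959], [-1.0, -0.0, -0.0]]
```

View pics/w2.png

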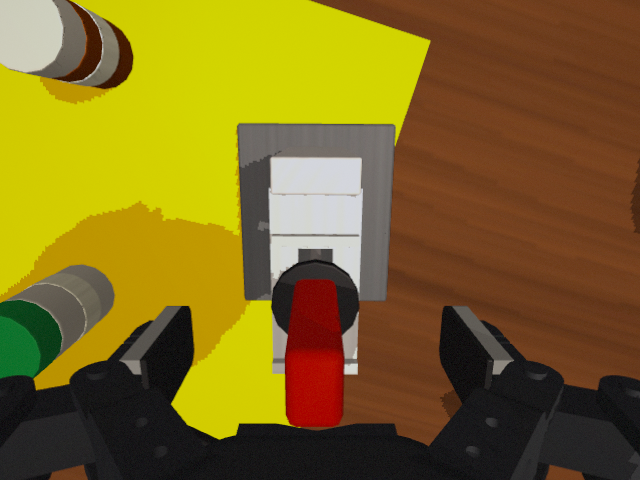

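The handle is centred between the jaws at (315,350) and square to the fork. Closing.

```bash
python3 -m pendant '[[[0,0,0,0,0,0,0],[0,0,0,0,0,0,0],[0,0,0,0,0,0,0],[0,0,0,0,0,0,0],[0,0,0,0,0,0,0],[0,0,0,0,0,0,0]]]'
```

```text
time_s: 4.88
ee_pos: [535.0, -337.1, 208.1]
tcp_rot: [0.986, 1.571, -0.297]
force: [-0.4, 1.5, 5.2]
gripper_width: 15.1
```

```bash
python3 -m pendant '[[[0,0,0,-0.005,0,0,0],[0,0,0,-0.012,0,0,0],[0,0,0,-0.012,-0.02,0,0],[0,0,0,-0.012,-0.04,0,0],[0,0,0,-0.012,-0.06,0,0],[0,0,0,-0.04,-0.062,0,0],[0,0,0,-0.09,-0.062,0,0],[0,0,0,-0.12,-0.062,0,0],[0,0,0,-0.12,-0.062,0,0]]]'
python3 - <<'E'
from h import *
p,Rm,s=tool(); print(p,Rm.round(3).tolist(),s['q'].round(2))
im,d=capture('wrist'); cv2.imwrite('pics/w3.png',im)
E
```

```text
time_s: 6.0
ee_pos: [475.0, -355.5, 330.0]
tcp_rot: [0.802, 1.567, -0.482]
force: [0.9, -0.3, -1.5]
gripper_width: 15.4
[ 475.00803435 -355.52459288  330.00226774] [[0.003, 0.959, 0.283], [-0.002, 0.283, -0.959], [-1.0, 0.003, 0.002]] [ 0.31  0.46  0.33  1.67 -0.17  1.03 -0.59]
```

View pics/w3.png

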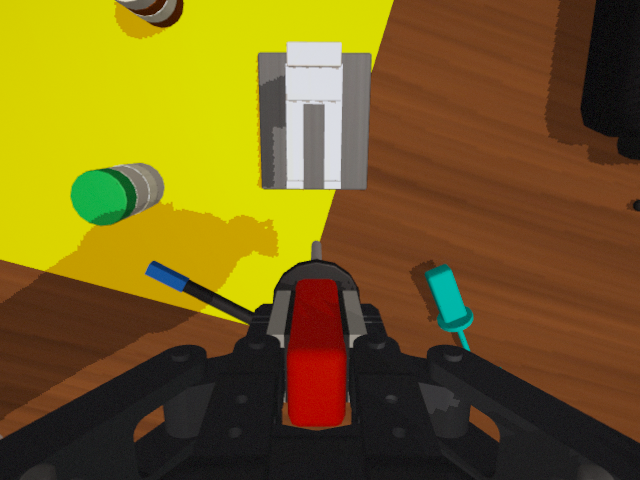

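Run:
```python
from h import *
for n in ['scene','side']:
    z=np.load(n+'0.npz'); im,d=z['p'],z['d']; cm=cam(n)
    v,u=np.nonzero(d>0); W=toworld(cm,np.c_[u,v],d[v,u])
    t=(abs(W[:,2]-225)<6)&(W[:,1]>150)&(W[:,0]>400)&(W[:,0]<800)&(W[:,1]<500)
    mask=np.zeros(d.shape,np.uint8); mask[v[t],u[t]]=255
    nl,l,st,c=cv2.connectedComponentsWithStats(mask); k=1+st[1:,4].argmax(); s=l[v,u]==k
    print(n,cv2.minAreaRect(W[s][:,:2].astype(np.float32)),W[s][:,2].mean())
    hsv=cv2.cvtColor(im,cv2.COLOR_BGR2HSV)[v,u]
    for name,lo,hi in [('green',60,88),('blue',98,118)]:
        g=(hsv[:,0]>lo)&(hsv[:,0]<hi)&(hsv[:,1]>90)&(W[:,1]>100)&(W[:,1]<215)&(W[:,2]>33)&(W[:,2]<52)&(W[:,0]>450)&(W[:,0]<750)
        G=W[g]; print(name,len(G),cv2.minAreaRect(G[:,:2].astype(np.float32)),np.percentile(G,[2,98],axis=0).round(0).tolist())
```

```text
scene ((626.6978759765625, 310.5758361816406), (228.00473022460938, 264.7653503417969), 84.61511993408203) 225.01516271687942
green 169 ((548.0856323242188, 174.86734008789062), (54.35464096069336, 96.86481475830078), 85.45793914794922) [[506.0, 151.0, 35.0], [589.0, 201.0, 47.0]]
blue 290 ((675.589599609375, 176.54208374023438), (53.26803207397461, 105.2134017944336), 85.68621826171875) [[634.0, 152.0, 35.0], [726.0, 204.0, 47.0]]
side ((624.0509033203125, 309.3677978515625), (228.0179443359375, 263.013671875), 85.10672760009766) 223.706743940801Traceback (most recent call last):
  File "<stdin>", line 12, in <module>
    return _quantile_unchecked(
        a, q, axis, out, overwrite_input, method, keepdims, weights)
    return _ureduce(a,
                    func=_quantile_ureduce_func,
    ...<5 lines>...
                    overwrite_input=overwrite_input,
                    method=method)
    r = func(a, **kwargs)
    result = _quantile(arr,
                       quantiles=q,
    ...<2 lines>...
                       out=out,
                       weights=wgt)
    slices_having_nans = np.isnan(arr[-1, ...])
                                  ~~~^^^^^^^^^
IndexError: index -1 is out of bounds for axis 0 with size 0
```

```bash
python3 -m pendant '[[[-8,0,0,0,0.018,-0.036,0],[-16,0,0,0,0.036,-0.072,0],[-25,0,0,0,0.054,-0.11,0],[-34,0,0,0,0.073,-0.15,0],[-43,0,0,0,0.093,-0.19,0],[-52,0,0,0,0.113,-0.23,0],[-60,0,0,0,0.133,-0.27,0],[-68.5,0,0,0,0.152,-0.308,0],[-68.5,0,0,0,0.152,-0.308,0],[-68.5,0,0,0,0.152,-0.308,0]]]'
python3 -m pendant '[[[0,0,8,0,0,0,0],[0,0,16,0,0,0,0],[0,0,24,0.01,0,0,0],[0,0,32,0.02,0,0,0],[0,0,40,0.03,0,0,0],[0,0,40,0.03,0,0,0],[0,0,40,0.03,0,0,0]]]'
cat > det.py <<'E'
from h import *
import sys
tag=sys.argv[1]; qs=sys.argv[2:]
p,Rm,s=tool(); print(p.round(1),Rm.round(3).tolist(),s['q'].round(2),s['time_s'])
cm=cam('wrist'); im,d=capture('wrist'); cv2.imwrite(f'pics/{tag}.png',im); np.savez(tag+'.npz',im=im,d=d,R=cm[2],e=cm[3])
for q in qs:
    print(q,[(round(r['confidence'],2),(cm[2]@np.array(r['xyz'])+cm[3]).round(1).tolist(),topix(cm,cm[2]@np.array(r['xyz'])+cm[3]).round()[0].tolist()) for r in tip_of('wrist',q)])
E
python3 det.py w4 green_tray_hole blue_tray_hole hook_bend
```

```text
time_s: 7.3
ee_pos: [533.2, -17.1, 327.0]
tcp_rot: [-2.789, 1.569, -2.878]
force: [0.9, -1.2, -0.2]
gripper_width: 15.4
time_s: 8.18
ee_pos: [533.8, -16.5, 298.1]
tcp_rot: [1.571, 0.876, 1.483]
force: [-0.5, 0.4, -0.4]
gripper_width: 15.4
[533.8 -16.5 298.1] [[0.056, 0.068, 0.996], [0.638, 0.765, -0.088], [-0.768, 0.64, -0.0]] [ 0.42  0.49 -0.27  1.85 -0.69  1.01  0.53] 8.175
green_tray_hole [(0.95, [555.6, 173.8, 41.7], [321.0, 220.0])]
blue_tray_hole [(0.57, [681.9, 175.0, 39.7], [449.0, 210.0])]
hook_bend [(0.64, [538.9, 91.8, 164.7], [308.0, 247.0])]
```

View pics/w4.png

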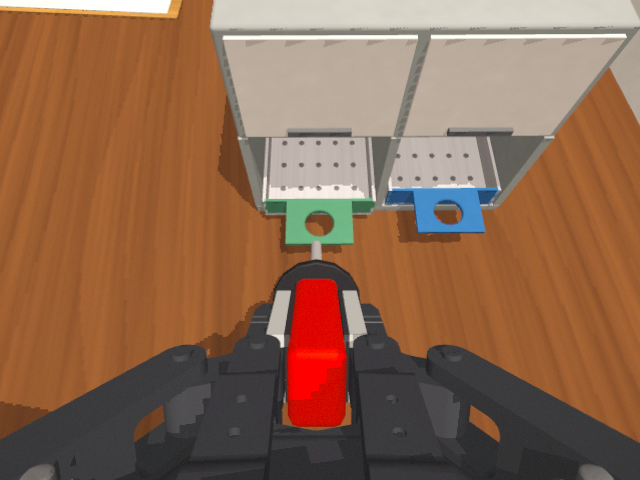

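```bash
cat > hole.py <<'E'
from h import *
import sys
z=np.load(sys.argv[1]+'.npz'); im,d=z['im'],z['d']; c=calibration('wrist'); cm=(c['intrinsics'],c['k1'],z['R'],z['e'])
def plane(uv,zz):
    uv=np.atleast_2d(uv); a=toworld(cm,uv,np.full(len(uv),100.)); r=a-cm[3]; return cm[3]+r*((zz-cm[3][2])/r[:,2])[:,None]
hsv=cv2.cvtColor(im,cv2.COLOR_BGR2HSV)
for name,lo,hi in [('green',55,90),('blue',98,118)]:
    m=((hsv[...,0]>lo)&(hsv[...,0]<hi)&(hsv[...,1]>100)).astype(np.uint8)*255
    m=cv2.morphologyEx(m,cv2.MORPH_CLOSE,np.ones((3,3)))
    n,l,st,_=cv2.connectedComponentsWithStats(m); k=1+st[1:,4].argmax(); m=((l==k)*255).astype(np.uint8)
    cs,h=cv2.findContours(m,cv2.RETR_CCOMP,cv2.CHAIN_APPROX_NONE)
    for cc,hh in zip(cs,h[0]):
        if hh[3]>=0 and cv2.contourArea(cc)>100:
            P=plane(cc[:,0],42); print(name,'hole px',cc[:,0].mean(0).round(1),'world',cv2.minEnclosingCircle(P[:,:2].astype(np.float32)),cv2.fitEllipse(P[:,:2].astype(np.float32)))
    v,u=np.nonzero(m); W=toworld(cm,np.c_[u,v],d[v,u]); s=(d[v,u]>0)&(abs(W[:,2]-42)<4); print('tab z',np.median(W[s][:,2]))
p,Rm,_=tool(); print('bend',p+Rm@[173,0,0],topix(cm,p+Rm@[173,0,0]))
v,u=np.nonzero((d>0)); W=toworld(cm,np.c_[u,v],d[v,u]); s=(abs(W[:,2]-225)<4)&(W[:,1]>180)
if s.any():
    # front edge of cabinet top
    T=W[s]; xs=np.arange(530,700,10); E=[[x,T[abs(T[:,0]-x)<5][:,1].min()] for x in xs if (abs(T[:,0]-x)<5).any()]
    E=np.array(E); print(np.polyfit(E[:,0],E[:,1],1),E[:3].tolist())
E
python3 hole.py w4
```

```text
tab z 41.38620347947514
blue hole px [447.3 213.1] world ((679.13671875, 171.4866485595703), 14.603713035583496) ((679.12353515625, 170.71473693847656), (25.156312942504883, 28.806142807006836), 75.33807373046875)
tab z 41.505414177656064
bend [543.62960327  95.15447235 165.91608029] [[315.22704352 240.3770106 ]]
[-8.45432153e-02  2.53500130e+02] [[530.0, 208.1543306900663], [540.0, 208.17479276836752], [550.0, 207.01687495104042]]
```

```bash
sed -i 's/RETR_CCOMP/RETR_CCOMP/; s/>100:/>60:/; s/\[...,1\]>100/[...,1]>70/; s/(3,3)/(2,2)/' hole.py; python3 hole.py w4|head -4
python3 - <<'E'
import cv2
im=cv2.imread('pics/w4.png')[180:260,260:380]; cv2.imwrite('pics/c4.png',cv2.resize(im,(720,480),interpolation=0)); h=cv2.cvtColor(im,cv2.COLOR_BGR2HSV); print(h[40,28:90:4].tolist()); print(h[20:66:4,60].tolist())
E
```

```text
green hole px [320.  224.6] world ((554.5753784179688, 169.4152374267578), 14.667594909667969) ((554.4747924804688, 169.1705780029297), (27.348726272583008, 28.796276092529297), 92.71122741699219)
tab z 41.37108462688997
blue hole px [448.3 213.8] world ((680.1104736328125, 170.91925048828125), 14.394043922424316) ((679.8562622070312, 169.6986083984375), (24.779541015625, 28.542917251586914), 76.0474853515625)
tab z 41.50134071275977
[[69, 95, 179], [69, 100, 181], [70, 99, 182], [70, 100, 181], [69, 100, 163], [11, 167, 101], [13, 178, 109], [12, 182, 115], [12, 175, 115], [12, 183, 113], [12, 183, 114], [14, 144, 108], [69, 97, 182], [69, 98, 182], [69, 98, 183], [69, 99, 183]]
[[70, 99, 185], [69, 99, 181], [69, 99, 181], [65, 62, 95], [12, 175, 115], [12, 175, 115], [12, 178, 116], [13, 180, 163], [13, 173, 162], [47, 80, 147], [70, 104, 182], [15, 24, 168]]
```

View pics/c4.png

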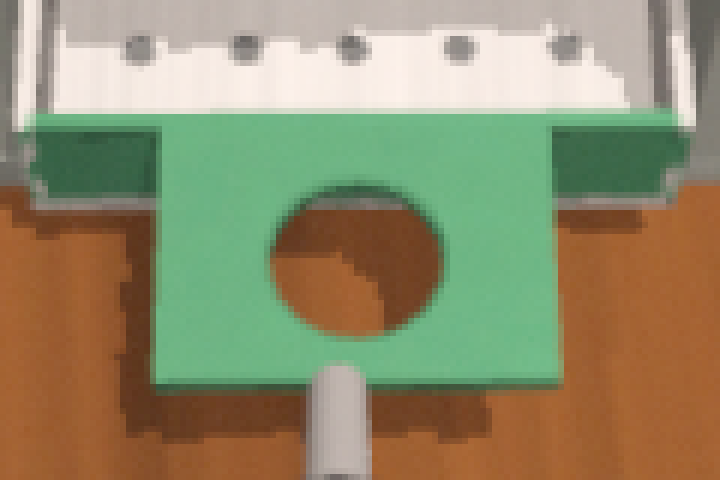

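The green hole is centred at about px (319,223), world (554,170,42), with the tab at z≈41.5. The blue hole is at (448,213). The hook's bend projects where it is seen, at (316,242), so the grasp geometry holds. I'll move the foot tip above the hole.

```bash
python3 -m pendant '[[[0,0,0,0.03,0.007,0.001,0],[0,0,0,0.06,0.014,0.002,0],[0,0,0,0.09,0.02,0.003,0],[0,0,0,0.115,0.025,0.004,0],[0,0,0,0.128,0.028,0.004,0],[0,0,0,0.128,0.028,0.004,0],[0,0,0,0.128,0.028,0.004,0]]]'
python3 det.py w5 green_tray_hole; python3 hole.py w5
python3 - <<'E'
from h import *
p,Rm,_=tool(); b=p+Rm@[173,0,0]; t=b-28*Rm[:,1]; H=np.array([554.3,170.3,42]); n=np.array([.0843,.9964,0]);l=np.array([.9964,-.0843,0])
print('tip n,l,z',(t-H)@n,(t-H)@l,t[2],'bend',(b-H)@n,(b-H)@l,b[2])
for c in ('side','scene'):
    im,d=capture(c); cm=cam(c); x,y=topix(cm,H)[0].astype(int); print(x,y); cv2.imwrite(f'pics/{c}5.png',cv2.resize(im[y-60:y+40,x-60:x+60],(720,600),interpolation=2))
E
```

```text
time_s: 9.25
ee_pos: [547.1, 86.1, 218.4]
tcp_rot: [1.569, 0.873, 1.482]
force: [0.0, 0.5, -1.1]
gripper_width: 15.4
[547.1  86.1 218.4] [[0.057, 0.067, 0.996], [0.64, 0.763, -0.088], [-0.766, 0.642, 0.001]] [ 0.29  0.61 -0.35  1.93 -0.79  0.74  0.55] 9.25
green_tray_hole []
tab z 41.29731310182717
blue hole px [494.6 288.9] world ((679.1853637695312, 171.31851196289062), 14.11347484588623) ((679.3161010742188, 171.44009399414062), (26.557085037231445, 27.757253646850586), 34.39720153808594)
tab z 41.537543537339275
bend [557.11147784 196.73663751  85.79192936] [[315.4514066  242.86301575]]
[-8.07904709e-02  2.50895266e+02] [[530.0, 208.3382813372549], [540.0, 207.4843840527561], [550.0, 205.89582578836917]]
tip n,l,z 5.121704635867384 0.5053415183485472 67.80400421113268 bend 26.57847319651736 0.5727479794896508 85.79192936387892
283 207
410 229
```

View pics/w5.png

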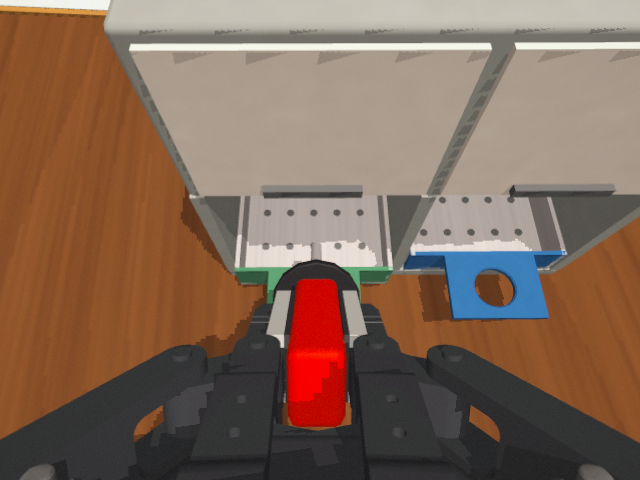

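View pics/side5.png

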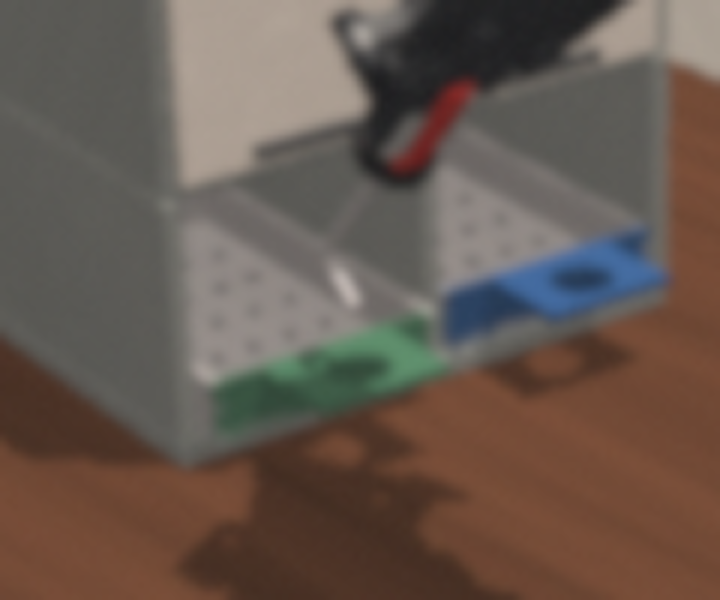

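View pics/scene5.png

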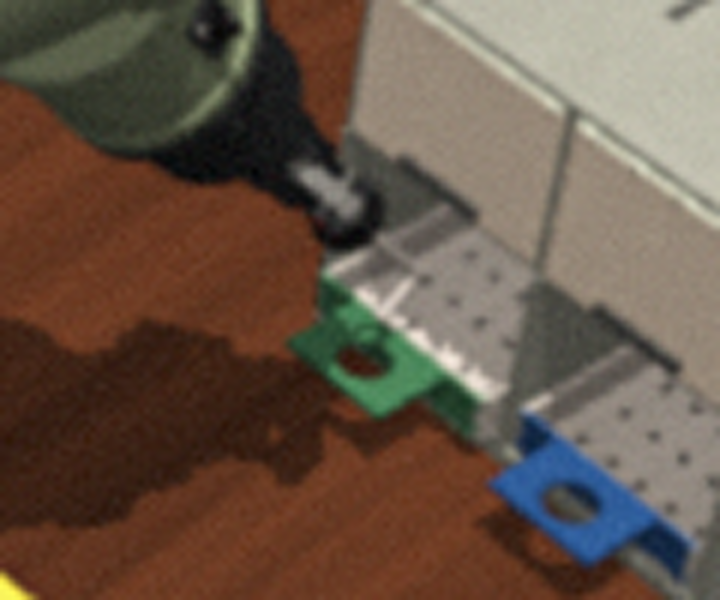

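Side view: the foot tip at crop (350,300) sits directly above the hole at (350,365). Now lower it and feed the foot through along its own direction.

```bash
python3 -m pendant '[[[0,0,0,0.009,-0.007,0,0],[0,0,0,0.018,-0.015,0,0],[0,0,0,0.018,-0.015,0,0],[0,0,0,0.018,-0.022,0,0],[0,0,0,0.018,-0.029,0,0],[0,0,0,0.018,-0.029,0,0]]]'
python3 - <<'E'
from h import *
p,Rm,_=tool(); b=p+Rm@[173,0,0]; t=b-28*Rm[:,1]; H=np.array([554.3,170.3,42]); n=np.array([.0843,.9964,0]);l=np.array([.9964,-.0843,0])
print('tip n,l,z',(t-H)@n,(t-H)@l,t[2],'bend',(b-H)@n,(b-H)@l,b[2])
o=[]
for c in ('side','scene'):
    im,d=capture(c); cm=cam(c); x,y=topix(cm,H)[0].astype(int); o.append(cv2.resize(im[y-35:y+15,x-33:x+33],(396,300),interpolation=2))
cv2.imwrite('pics/ins6.png',np.hstack(o))
E
```

```text
time_s: 10.2
ee_pos: [545.9, 75.5, 185.1]
tcp_rot: [1.571, 0.873, 1.483]
force: [0.7, -0.2, -0.1]
gripper_width: 15.9
tip n,l,z -5.41521655960191 -0.10660668461267436 34.54376929841889 bend 16.03683568205407 -0.01755606177466218 52.537225126427415
```

View pics/ins6.png

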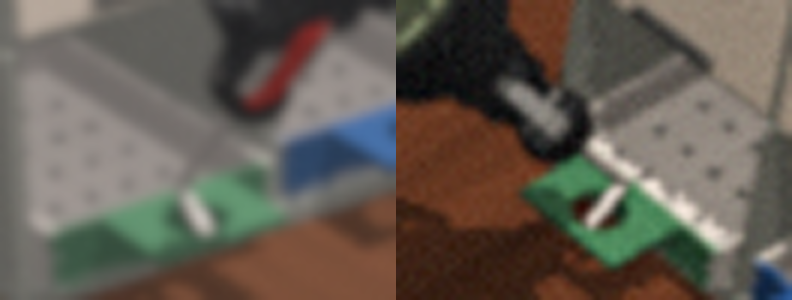

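```bash
python3 -m pendant '[[[0,0,0,0,-0.008,0,0],[0,0,0,0,-0.015,0,0],[0,0,0,0.002,-0.019,0,0],[0,0,0,0.007,-0.019,0,0],[0,0,0,0.013,-0.019,0,0],[0,0,0,0.013,-0.019,0,0]]]'
python3 - <<'E'
from h import *
p,Rm,_=tool(); b=p+Rm@[173,0,0]; t=b-28*Rm[:,1]; H=np.array([554.3,170.3,42]); n=np.array([.0843,.9964,0]);l=np.array([.9964,-.0843,0])
print('tip n,l,z',(t-H)@n,(t-H)@l,t[2],'bend',(b-H)@n,(b-H)@l,b[2])
o=[]
for c in ('side','scene'):
    im,d=capture(c); cm=cam(c); x,y=topix(cm,H)[0].astype(int); o.append(cv2.resize(im[y-35:y+15,x-33:x+33],(396,300),interpolation=2))
cv2.imwrite('pics/ins7.png',np.hstack(o))
E
```

```text
time_s: 11.05
ee_pos: [545.2, 70.7, 162.9]
tcp_rot: [1.572, 0.872, 1.485]
force: [-0.9, -0.3, -1.1]
gripper_width: 15.4
tip n,l,z -10.194344357224814 -0.5607183585123691 12.454929947740315 bend 11.247388283215681 -0.506240684746065 30.460820585067722
```

View pics/ins7.png

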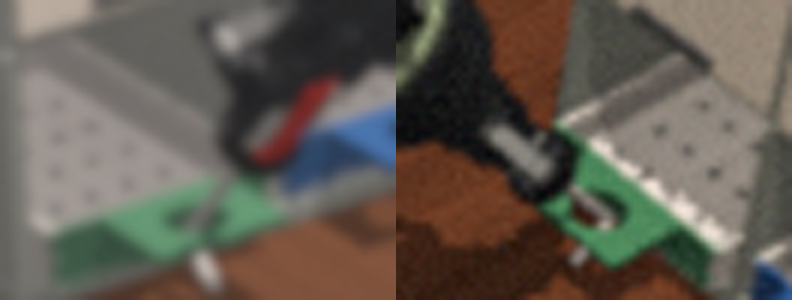

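The rod goes through the green hole (side crop (200,215)) and the foot shows below the tab at (205,270), with no force. Pulling along the tray's -x.

```bash
python3 -m pendant '[[[0,0,0,-0.0051,-0.0061,0,0],[0,0,0,-0.0077,-0.0092,0,0],[0,0,0,-0.0128,-0.0153,0,0],[0,0,0,-0.0192,-0.023,0,0],[0,0,0,-0.0256,-0.0306,0,0],[0,0,0,-0.032,-0.0383,0,0],[0,0,0,-0.0384,-0.046,0,0],[0,0,0,-0.0448,-0.0536,0,0],[0,0,0,-0.0512,-0.0613,0,0],[0,0,0,-0.0576,-0.069,0,0]]]'
python3 -m pendant '[[[0,0,0,-0.0045,-0.0054,0,0],[0,0,0,-0.0064,-0.0077,0,0],[0,0,0,-0.0064,-0.0077,0,0]]]'
python3 - <<'E'
from h import *
o=[];H=np.array([546,70,42])
for c in ('side','scene'):
    im,d=capture(c); cm=cam(c); x,y=topix(cm,H)[0].astype(int); o.append(cv2.resize(im[y-55:y+35,x-60:x+60],(400,300),interpolation=2))
cv2.imwrite('pics/pull1.png',np.hstack(o))
E
```

```text
time_s: 12.4
ee_pos: [537.6, -20.2, 163.1]
tcp_rot: [1.571, 0.873, 1.483]
force: [1.6, 2.6, 3.6]
gripper_width: 15.7
time_s: 12.78
ee_pos: [536.6, -29.6, 162.8]
tcp_rot: [1.571, 0.873, 1.484]
force: [0.6, 1.7, 1.2]
gripper_width: 15.6
```

View pics/pull1.png

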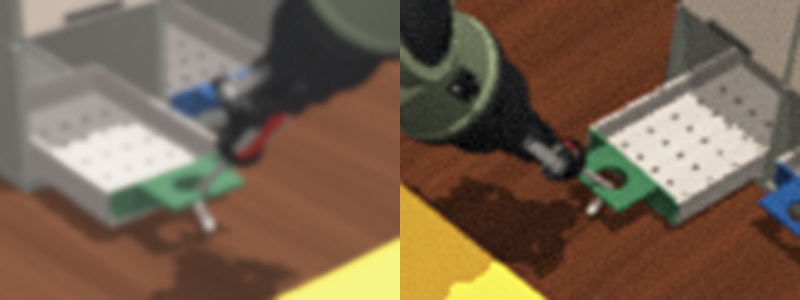

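The tray follows the hook. I'll continue slowly to the stop.

```bash
python3 -m pendant '[[[0,0,0,-0.0032,-0.0038,0,0],[0,0,0,-0.0058,-0.0069,0,0],[0,0,0,-0.0083,-0.01,0,0],[0,0,0,-0.0102,-0.0123,0,0]]]'
python3 -m pendant '[[[0,0,0,-0.0013,-0.0015,0,0],[0,0,0,-0.0019,-0.0023,0,0]]]'
python3 -m pendant '[[[0,0,0,-0.0013,-0.0015,0,0],[0,0,0,-0.0019,-0.0023,0,0]]]'
```

```text
time_s: 13.38
ee_pos: [535.1, -45.6, 162.9]
tcp_rot: [1.571, 0.873, 1.484]
force: [-1.9, 2.3, 0.6]
gripper_width: 15.0
time_s: 13.62
ee_pos: [535.0, -48.2, 162.9]
tcp_rot: [1.571, 0.872, 1.484]
force: [0.3, 4.6, 0.6]
gripper_width: 15.3
time_s: 13.88
ee_pos: [534.8, -50.8, 162.9]
tcp_rot: [1.571, 0.872, 1.484]
force: [-0.1, 7.8, 0.9]
gripper_width: 15.3
```

```bash
python3 -m pendant '[[[0,0,0,-0.0013,-0.0015,0,0],[0,0,0,-0.0019,-0.0023,0,0],[0,0,0,-0.0019,-0.0023,0,0]]]'; python3 det.py w8 green_tray_hole
python3 - <<'E'
from h import *
o=[];H=np.array([546,60,42])
for c in ('side','scene'):
    im,d=capture(c); np.savez(c+'8.npz',p=im,d=d); cm=cam(c); x,y=topix(cm,H)[0].astype(int); o.append(cv2.resize(im[y-55:y+35,x-60:x+60],(400,300),interpolation=2))
cv2.imwrite('pics/pull2.png',np.hstack(o))
E
```

```text
time_s: 14.25
ee_pos: [534.5, -53.8, 162.9]
tcp_rot: [1.571, 0.872, 1.484]
force: [-1.0, 4.3, 2.2]
gripper_width: 15.3
[534.5 -53.8 162.9] [[0.056, 0.066, 0.996], [0.641, 0.763, -0.087], [-0.766, 0.643, -0.0]] [ 0.49  0.72 -0.28  1.88 -0.71  0.83  0.74] 14.25
green_tray_hole [(0.96, [544.1, 65.4, 41.7], [314.0, 222.0])]
```

View pics/pull2.png

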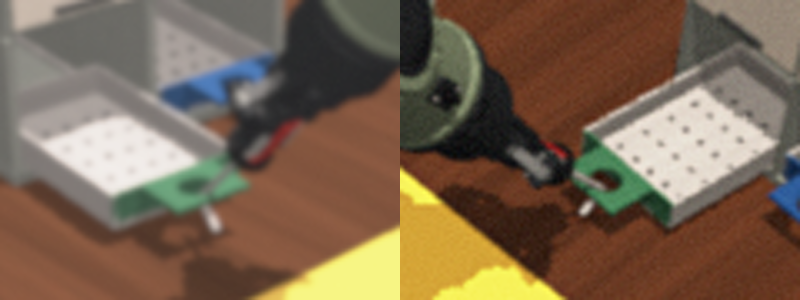

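View pics/w8.png

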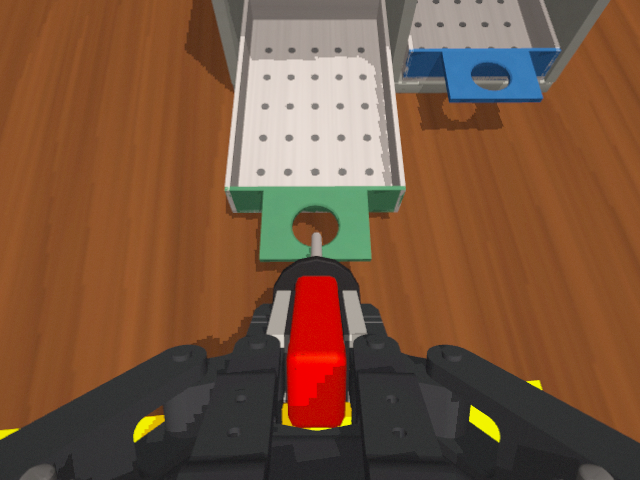

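```bash
python3 hole.py w8 | grep hole
python3 - <<'E'
from h import *
n=np.array([.0843,.9964]);t=np.array([.9964,-.0843])
for B in ([679.5,171.2],[680,170.3]): print(np.array(B)-126*t-120*n)
E
```

```text
blue hole px [491.5  82.2] world ((678.8375244140625, 168.1576690673828), 13.374749183654785) ((679.0333862304688, 165.0917510986328), (15.13725757598877, 28.373567581176758), 82.67366790771484)
[543.8376  62.2538]
[544.3376  61.3538]
```

Run:
```python
from h import *
for f in ('w4','w8'):
    z=np.load(f+'.npz'); im=z['im']; c=calibration('wrist'); cm=(c['intrinsics'],c['k1'],z['R'],z['e'])
    def plane(uv,zz):
        a=toworld(cm,[uv],[100.]); r=a-cm[3]; return (cm[3]+r*((zz-cm[3][2])/r[:,2])[:,None])[0]
    cv2.imwrite(f'pics/z{f}.png',cv2.resize(im[180:270,250:380],(780,540),interpolation=0))
    hsv=cv2.cvtColor(im,cv2.COLOR_BGR2HSV)
    g=(hsv[...,0]>55)&(hsv[...,0]<90)&(hsv[...,1]>80)&(hsv[...,2]>150)
    for col in (270,274,280,290,300,310,318,322,335,345,350,360,366):
        r=np.nonzero(g[:,col])[0]
        if len(r): print(f,col,r.min(),r.max(),plane([col,r.min()],42)[:2].round(1),plane([col,r.max()+1],42)[:2].round(1), [int(x) for x in r[:-1][np.diff(r)>1]])
```

```text
w4 270 199 200 [508.  201.8] [507.9 199.5] []
w4 274 199 200 [511.9 201.4] [511.8 199.1] []
w4 280 199 200 [517.8 200.9] [517.7 198.6] []
w4 290 199 243 [527.7 200. ] [524.6 151.2] []
w4 300 199 243 [537.5 199.2] [534.  150.4] []
w4 310 199 243 [547.3 198.3] [543.3 149.6] [212]
w4 318 199 239 [555.2 197.6] [551.2 153.1] [210]
w4 322 199 243 [559.1 197.3] [554.5 148.6] [210]
w4 335 199 243 [571.9 196.1] [566.7 147.5] []
w4 345 199 242 [581.8 195.3] [576.2 147.7] []
w4 350 199 242 [586.7 194.8] [580.8 147.3] []
w4 360 199 200 [596.5 194. ] [596.2 191.7] []
w4 366 199 200 [602.4 193.4] [602.1 191.2] []
w8 270 187 258 [519.1  92.1] [517.2  43.8] []
w8 274 187 258 [521.6  91.8] [519.5  43.6] []
w8 280 187 258 [525.3  91.5] [522.9  43.3] []
w8 290 187 258 [531.4  91. ] [528.5  42.8] [223]
w8 300 187 257 [537.6  90.4] [534.2  43. ] [207]
w8 310 187 203 [543.8  89.9] [542.8  77.8] []
w8 318 187 203 [548.7  89.5] [547.6  77.4] []
w8 322 187 253 [551.1  89.3] [546.9  44.3] [203, 248]
w8 335 187 258 [559.2  88.6] [554.   40.6] [211]
w8 345 187 258 [565.3  88. ] [559.7  40.1] []
w8 350 187 258 [568.4  87.8] [562.5  39.9] []
w8 360 187 258 [574.6  87.2] [568.2  39.4] []
w8 366 187 258 [578.2  86.9] [571.6  39.1] []
```

View pics/zw8.png

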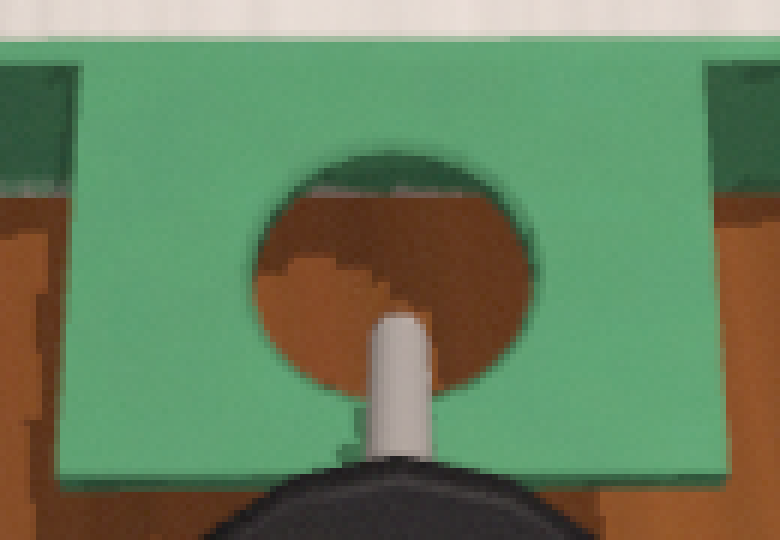

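The tray travelled about 108 mm plus the ~11 mm it started open. The last ~5 mm of tool travel only turned the hook slightly in the grip and the force rose to 8 N, so it is at the stop. I'll centre the rod in the hole and withdraw along the reverse path.

```bash
python3 -m pendant '[[[0,0,0,0.0032,0.0038,0,0],[0,0,0,0.007,0.0084,0,0],[0,0,0,0.007,0.0084,0,0],[0,0,0,0,0.0084,0,0],[0,0,0,-0.007,0.0084,0,0],[0,0,0,-0.007,0.0084,0,0]]]'; python3 det.py w9
python3 - <<'E'
from h import *
o=[];H=np.array([546,60,42])
for c in ('side','scene'):
    im,d=capture(c); cm=cam(c); x,y=topix(cm,H)[0].astype(int); o.append(cv2.resize(im[y-35:y+25,x-40:x+40],(400,300),interpolation=2))
z=cv2.imread('pics/w9.png')[150:300,217:417]
cv2.imwrite('pics/wd.png',np.vstack([np.hstack(o),np.hstack([cv2.resize(z,(400,300)),np.zeros((300,400,3),np.uint8)])]))
E
```

```text
time_s: 15.2
ee_pos: [534.8, -53.0, 174.0]
tcp_rot: [1.57, 0.873, 1.482]
force: [-0.1, 0.3, -1.2]
gripper_width: 15.1
[534.8 -53.  174. ] [[0.057, 0.067, 0.996], [0.64, 0.763, -0.088], [-0.766, 0.642, 0.001]] [ 0.49  0.7  -0.28  1.88 -0.7   0.85  0.72] 15.2
```

View pics/wd.png

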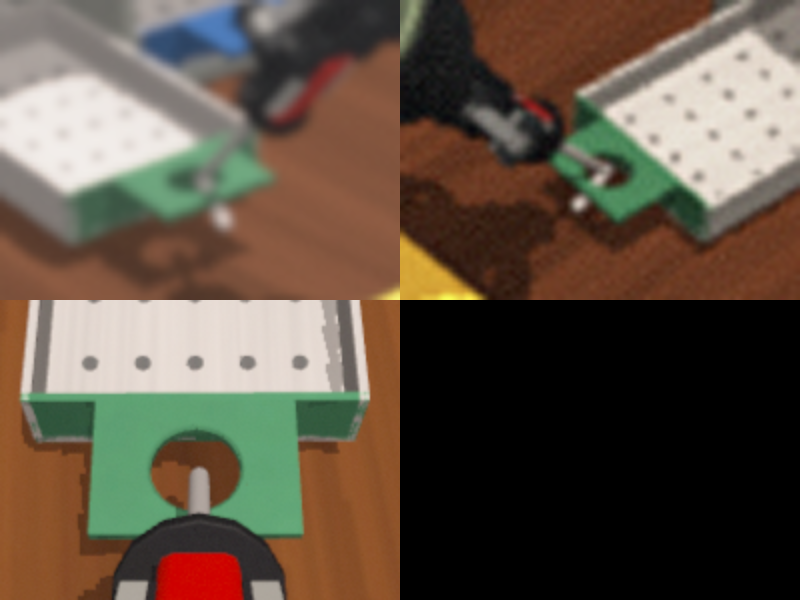

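```bash
python3 -m pendant '[[[0,0,0,0.0032,0.0038,0,0],[0,0,0,0.0029,0.0108,0,0],[0,0,0,0.0026,0.018,0,0],[0,0,0,0.002,0.03,0,0],[0,0,0,0.0017,0.04,0,0],[0,0,0,-0.0136,0.0528,0,0],[0,0,0,-0.036,0.072,0,0],[0,0,0,-0.059,0.091,0,0],[0,0,0,-0.082,0.11,0,0],[0,0,0,-0.082,0.11,0,0]]]'; python3 det.py w10 green_tray_hole blue_tray_hole
python3 - <<'E'
from h import *
o=[];H=np.array([546,60,42])
for c in ('side','scene'):
    im,d=capture(c); np.savez(c+'10.npz',p=im,d=d); cm=cam(c); x,y=topix(cm,H)[0].astype(int); o.append(cv2.resize(im[y-75:y+45,x-80:x+80],(400,300),interpolation=2))
z=cv2.imread('pics/w10.png')
cv2.imwrite('pics/wd2.png',np.vstack([np.hstack(o),np.hstack([cv2.resize(z,(400,300)),np.zeros((300,400,3),np.uint8)])]))
E
python3 hole.py w10
```

```text
time_s: 16.6
ee_pos: [537.9, -21.2, 310.0]
tcp_rot: [1.565, 0.874, 1.479]
force: [-1.0, 0.9, -0.5]
gripper_width: 15.5
[537.9 -21.2 310. ] [[0.059, 0.065, 0.996], [0.639, 0.764, -0.087], [-0.767, 0.642, 0.004]] [ 0.43  0.48 -0.27  1.83 -0.68  1.03  0.52] 16.6
green_tray_hole []
blue_tray_hole [(0.59, [681.3, 174.6, 40.9], [439.0, 213.0]), (0.18, [630.5, 311.4, -4.3], [365.0, 138.0])]
tab z 40.82869238101836
blue hole px [438.7 216.6] world ((680.2018432617188, 170.58868408203125), 14.402481079101562) ((679.9600830078125, 170.0802001953125), (25.780202865600586, 28.384756088256836), 73.05607604980469)
tab z 41.491286297335535
bend [546.69533655  89.85128687 174.07870134] [[312.86228763 244.58231569]]
[-7.95464839e-02  2.50306257e+02] [[530.0, 208.2252608924921], [540.0, 207.5168216613652], [550.0, 206.10074048601564]]
```

View pics/wd2.png

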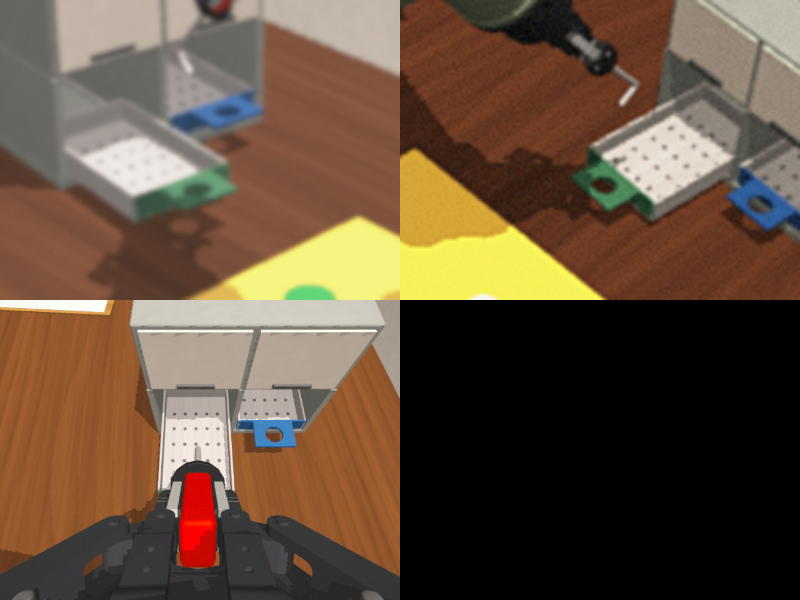

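```bash
python3 -m pendant '[[[0,0,-9,0,0,0,0],[0,0,-18,0,0,0,0],[0,0,-27,0,0,0,0],[0,0,-36,0,0,0,0],[0,0,-42,0,0,0,0],[0,0,-42,0,0,0,0],[0,0,-42,0,0,0,0]]]'; python3 det.py w11
```

```text
time_s: 17.73
ee_pos: [537.2, -21.3, 306.7]
tcp_rot: [-1.604, 1.538, -1.692]
force: [-0.1, -0.8, -1.1]
gripper_width: 15.1
[537.2 -21.3 306.7] [[-0.004, 0.088, 0.996], [-0.033, 0.996, -0.088], [-0.999, -0.033, -0.001]] [-0.1   0.38  0.01  1.83  0.03  0.94 -0.19] 17.725
```

```bash
python3 -m pendant '[[[8,0.27,0,-0.001,-0.035,-0.003,0],[16,0.54,0,-0.002,-0.075,-0.007,0],[25,0.84,0,-0.003,-0.115,-0.011,0],[34,1.14,0,-0.004,-0.155,-0.015,0],[43,1.45,0,-0.005,-0.2,-0.019,0],[52,1.75,0,-0.006,-0.245,-0.023,0],[60,2,0,-0.007,-0.29,-0.027,0],[68.4,2.3,0,-0.009,-0.339,-0.032,0],[68.4,2.3,0,-0.009,-0.339,-0.032,0],[68.4,2.3,0,-0.009,-0.339,-0.032,0]]]'; python3 det.py w12
python3 - <<'E'
from h import *
p=tool()[0]; o=[]
for c in ('side','scene'):
    im,d=capture(c); cm=cam(c); x,y=topix(cm,p+[0,0,-120])[0].astype(int); o.append(cv2.resize(im[y-60:y+60,x-40:x+40],(400,600),interpolation=2))
cv2.imwrite('pics/hk.png',np.hstack(o))
E
```

```text
time_s: 19.02
ee_pos: [475.5, -355.7, 327.5]
tcp_rot: [-1.573, 1.537, -2.856]
force: [0.6, 0.7, -1.5]
gripper_width: 15.1
[ 475.5 -355.7  327.5] [[-0.032, 0.958, 0.284], [-0.009, 0.284, -0.959], [-0.999, -0.033, -0.0]] [ 0.28  0.48  0.37  1.66 -0.16  1.06 -0.59] 19.025
```

View pics/w12.png

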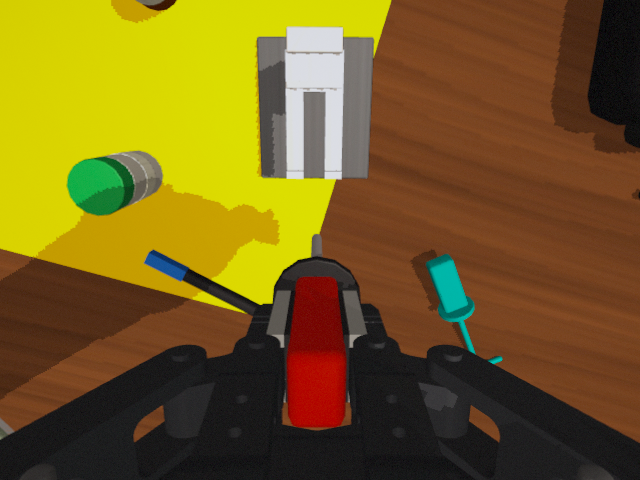

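View pics/hk.png

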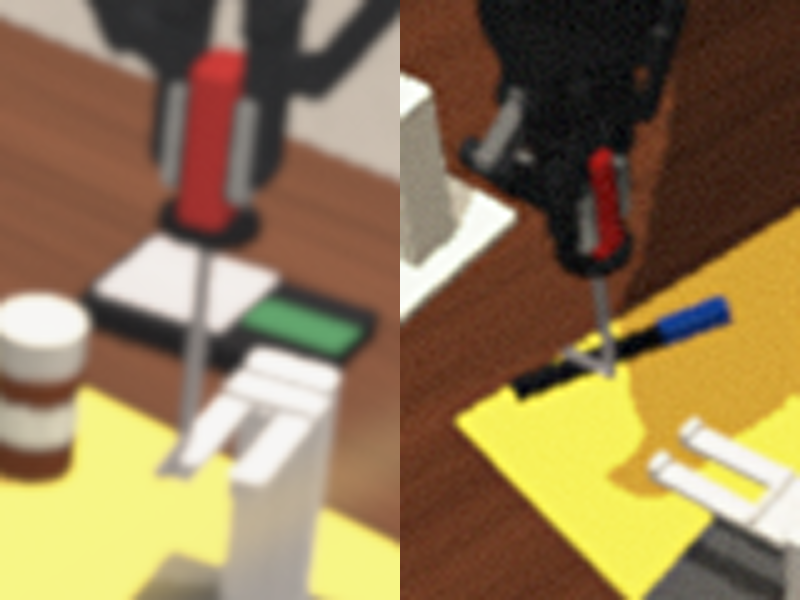

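```bash
python3 -m pendant '[[[0,0,0,0.03,0.002,-0.001,0],[0,0,0,0.065,0.004,-0.001,0],[0,0,0,0.095,0.005,-0.001,0],[0,0,0,0.107,0.0056,-0.001,0],[0,0,0,0.107,0.0056,-0.001,0],[0,0,0,0.107,0.0056,-0.001,0]]]'; python3 det.py w13
python3 - <<'E'
from h import *
o=[]
for c in ('side','scene'):
    im,d=capture(c); cm=cam(c); x,y=topix(cm,[510,-345,120])[0].astype(int); o.append(cv2.resize(im[y-50:y+50,x-33:x+33],(396,600),interpolation=2))
cv2.imwrite('pics/hk2.png',np.hstack(o))
E
```

```text
time_s: 19.92
ee_pos: [478.1, -354.1, 221.9]
tcp_rot: [-1.503, 1.538, -2.784]
force: [-0.9, -0.3, -0.2]
gripper_width: 15.2
[ 478.1 -354.1  221.9] [[-0.031, 0.958, 0.285], [-0.012, 0.285, -0.958], [-0.999, -0.033, 0.002]] [ 0.3   0.6   0.33  1.76 -0.21  0.84 -0.56] 19.925
```

View pics/w13.png

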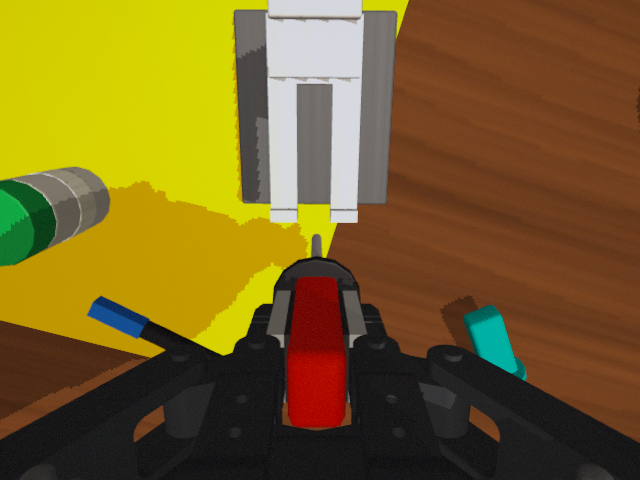

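View pics/hk2.png

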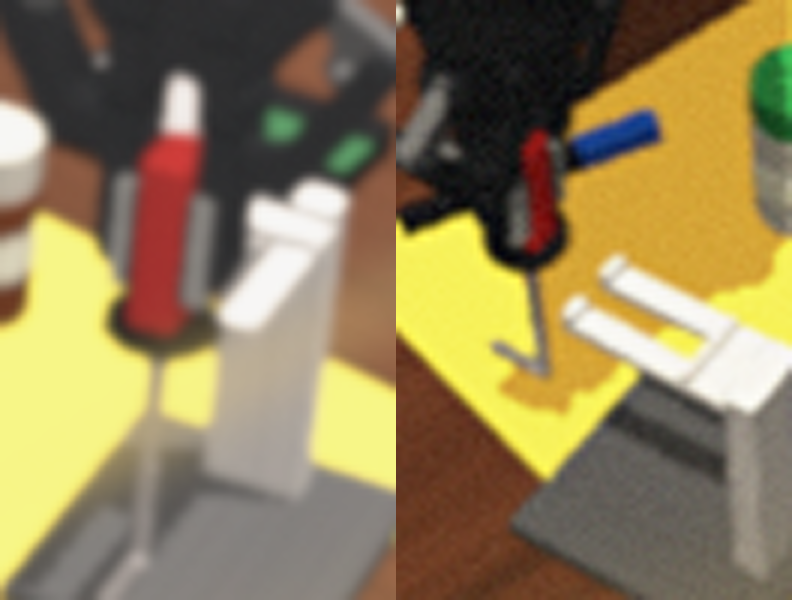

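```bash
python3 -m pendant '[[[0,0,0,0,0.01,-0.001,0],[0,0,0,-0.001,0.025,-0.001,0],[0,0,0,-0.0015,0.04,-0.001,0],[0,0,0,-0.002,0.052,-0.001,0],[0,0,0,-0.002,0.061,-0.001,0],[0,0,0,-0.002,0.061,-0.001,0]]]'; python3 det.py w14
python3 - <<'E'
from h import *
o=[]
for c in ('side','scene'):
    im,d=capture(c); cm=cam(c); x,y=topix(cm,[530,-338,120])[0].astype(int); o.append(cv2.resize(im[y-50:y+50,x-33:x+33],(396,600),interpolation=2))
cv2.imwrite('pics/hk3.png',np.hstack(o))
E
```

```text
time_s: 20.82
ee_pos: [536.4, -335.2, 220.5]
tcp_rot: [-1.539, 1.537, -2.82]
force: [0.2, -0.3, -0.5]
gripper_width: 15.2
[ 536.4 -335.2  220.5] [[-0.032, 0.958, 0.286], [-0.011, 0.286, -0.958], [-0.999, -0.034, 0.001]] [ 0.24  0.66  0.32  1.65 -0.22  0.89 -0.63] 20.825
```

View pics/hk3.png

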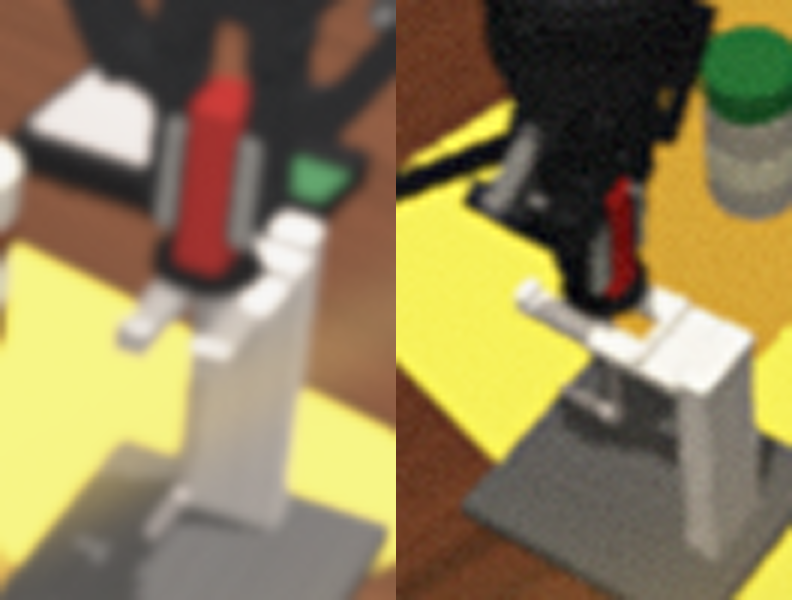

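View pics/w14.png

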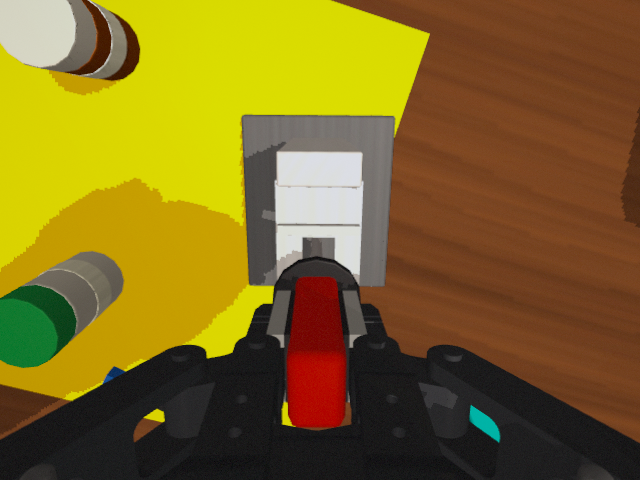

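```bash
python3 -m pendant '[[[0,0,0,0.004,0,0.001,0],[0,0,0,0.008,0,0.001,0],[0,0,0,0.0105,0,0.001,0],[0,0,0,0.0105,0,0.001,0]]]'
python3 -m pendant '[[[0,0,0,0.001,0,0,0],[0,0,0,0.001,0,0,0]]]'
python3 -m pendant '[[[0,0,0,0.001,0,0,0],[0,0,0,0.001,0,0,0]]]'
```

```text
time_s: 21.48
ee_pos: [535.7, -336.6, 210.0]
tcp_rot: [-1.544, 1.536, -2.826]
force: [0.6, -0.9, -0.9]
gripper_width: 15.4
time_s: 21.72
ee_pos: [535.8, -336.6, 209.2]
tcp_rot: [-1.535, 1.537, -2.817]
force: [-0.5, -0.2, -1.1]
gripper_width: 15.2
time_s: 21.98
ee_pos: [535.7, -336.6, 208.2]
tcp_rot: [-1.536, 1.537, -2.818]
force: [-0.1, 0.1, -1.5]
gripper_width: 15.5
```

```bash
python3 -m pendant '[[[0,0,0,0.001,0,0,0],[0,0,0,0.001,0,0,0]]]'
python3 -m pendant '[[[0,0,0,0.001,0,0,0],[0,0,0,0.001,0,0,0]]]'
python3 - <<'E'
from h import *
o=[]
for c in ('side','scene'):
    im,d=capture(c); cm=cam(c); x,y=topix(cm,[530,-338,120])[0].astype(int); o.append(cv2.resize(im[y-50:y+50,x-33:x+33],(396,600),interpolation=2))
cv2.imwrite('pics/hk4.png',np.hstack(o))
E
```

```text
time_s: 22.22
ee_pos: [535.7, -336.7, 208.1]
tcp_rot: [-1.531, 1.537, -2.813]
force: [-3.7, 3.4, 12.3]
gripper_width: 15.3
time_s: 22.48
ee_pos: [535.7, -336.8, 208.0]
tcp_rot: [-1.527, 1.538, -2.809]
force: [-8.3, 7.8, 28.7]
gripper_width: 15.0
```

View pics/hk4.png

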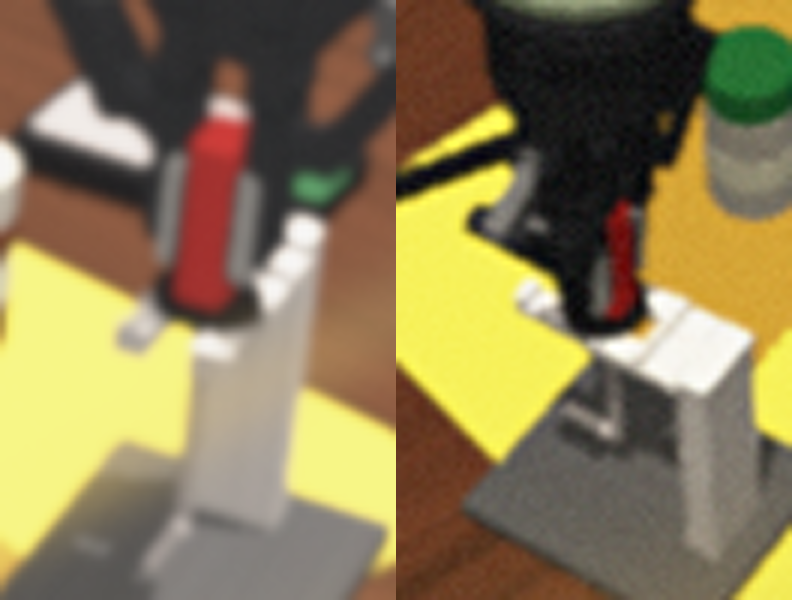

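The guard has landed on the fork at the expected height. I'll relax the press, then open gently.

```bash
python3 -m pendant '[[[0,0,0,-0.0015,0,0,0],[0,0,0,-0.0015,0,0,0]]]'
python3 -m pendant '[[[0,0,0,0,0,0,0.2],[0,0,0,0,0,0,0.25],[0,0,0,0,0,0,0.35],[0,0,0,0,0,0,0.5],[0,0,0,0,0,0,0.6],[0,0,0,0,0,0,0.6]]]'; python3 det.py w15
python3 - <<'E'
from h import *
o=[]
for c in ('side','scene'):
    im,d=capture(c); cm=cam(c); x,y=topix(cm,[530,-338,120])[0].astype(int); o.append(cv2.resize(im[y-50:y+50,x-33:x+33],(396,600),interpolation=2))
cv2.imwrite('pics/hk5.png',np.hstack(o))
E
```

```text
time_s: 22.82
ee_pos: [535.8, -336.8, 208.1]
tcp_rot: [-1.528, 1.537, -2.81]
force: [-1.7, 0.8, 8.6]
gripper_width: 15.2
time_s: 23.58
ee_pos: [535.7, -336.7, 207.7]
tcp_rot: [-1.536, 1.537, -2.818]
force: [-0.7, -0.5, -0.0]
gripper_width: 51.3
[ 535.7 -336.7  207.7] [[-0.032, 0.958, 0.285], [-0.011, 0.285, -0.959], [-0.999, -0.034, 0.001]] [ 0.25  0.68  0.32  1.66 -0.23  0.87 -0.63] 23.575
```

View pics/hk5.png

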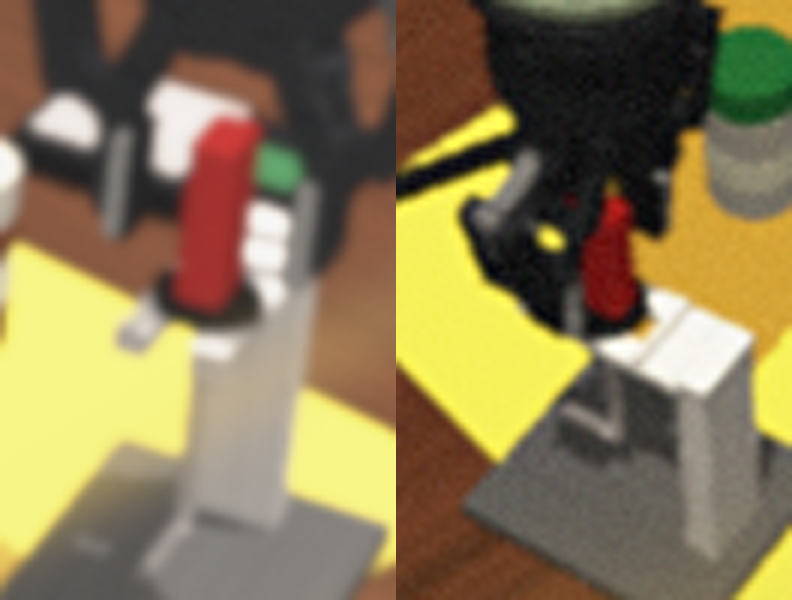

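View pics/w15.png

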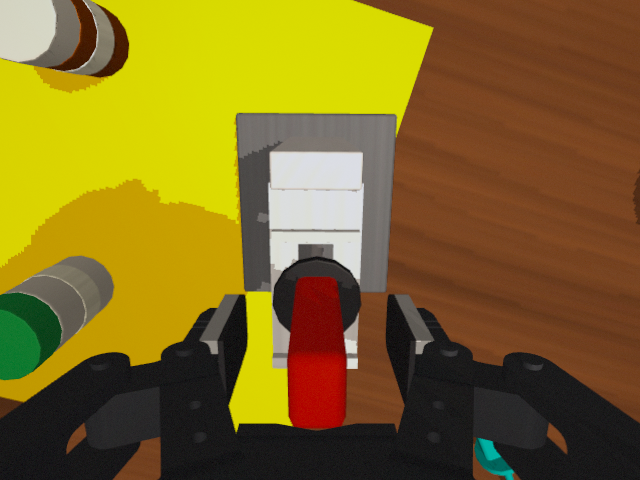

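The hook hangs upright, guard on the fork, foot pointing out at the open end, and the fingers are clear. I'll retreat straight up, then go and look at the jar.

```bash
python3 -m pendant '[[[0,0,0,-0.02,-0.0007,0,0.7],[0,0,0,-0.05,-0.0017,0,0.8],[0,0,0,-0.08,-0.0027,0,1],[0,0,0,-0.11,-0.0037,0,1],[0,0,1,-0.13,-0.0044,0,1],[0,0,1.9,-0.13,-0.0044,0,1],[0,0,1.9,-0.13,-0.0044,0,1]]]'; python3 det.py w16
```

```text
time_s: 24.6
ee_pos: [535.3, -336.5, 337.0]
tcp_rot: [-1.296, 1.57, -2.578]
force: [-0.4, 0.6, 0.6]
gripper_width: 85.7
[ 535.3 -336.5  337. ] [[-0.001, 0.959, 0.285], [-0.001, 0.285, -0.959], [-1.0, -0.001, 0.0]] [ 0.23  0.53  0.36  1.56 -0.2   1.1  -0.65] 24.6
```

View pics/w16.png

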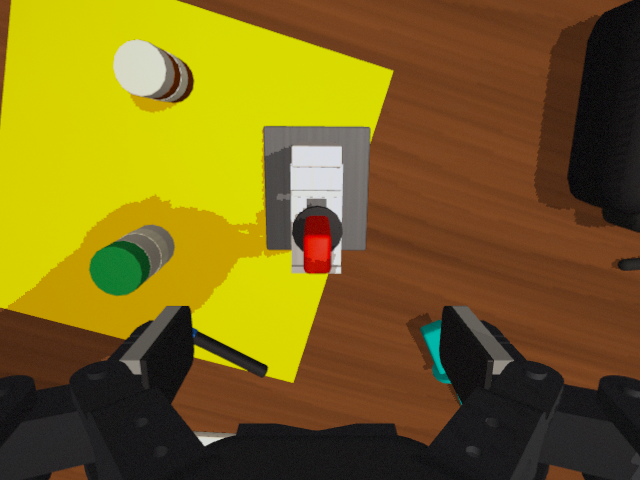

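```bash
python3 -m pendant '[[[4,0,0,0.003,-0.012,-0.03,1],[9,0,0,0.009,-0.025,-0.065,1],[14,0,0,0.015,-0.042,-0.105,1],[19,0,0,0.025,-0.06,-0.145,1],[21.3,0,0,0.037,-0.073,-0.175,1],[21.3,0,0,0.037,-0.073,-0.175,1],[21.3,0,0,0.037,-0.073,-0.175,1]]]'; python3 det.py w17 jar_mid
cat > jar.py <<'E'
from h import *
import sys
z=np.load(sys.argv[1]+'.npz'); im,d=z['im'],z['d']; c=calibration('wrist'); cm=(c['intrinsics'],c['k1'],z['R'],z['e'])
hsv=cv2.cvtColor(im,cv2.COLOR_BGR2HSV); v,u=np.nonzero((hsv[...,0]>50)&(hsv[...,0]<75)&(hsv[...,1]>130)&(d>0)); W=toworld(cm,np.c_[u,v],d[v,u])
zt=float(sys.argv[2]); s=abs(W[:,2]-zt)<3; print(s.sum(),np.median(W[s][:,2]),cv2.minEnclosingCircle(W[s][:,:2].astype(np.float32)),W[s].mean(0))
E
python3 jar.py w17 84; python3 jar.py w16 84
```

```text
time_s: 25.52
ee_pos: [416.2, -189.8, 300.5]
tcp_rot: [-0.323, 1.569, -1.976]
force: [-0.0, -0.1, -0.2]
gripper_width: 85.4
[ 416.2 -189.8  300.5] [[-0.001, 0.997, -0.082], [-0.002, -0.082, -0.997], [-1.0, -0.001, 0.002]] [-0.07  0.28  0.45  2.04 -0.16  0.85 -1.18] 25.525
jar_mid []
2946 83.50679450330856 ((444.9663391113281, -190.30972290039062), 21.548992156982422) [ 445.2359252  -190.45567661   83.50122031]
2023 83.34799909672336 ((444.9556579589844, -191.60464477539062), 22.05472183227539) [ 445.87016825 -191.26236952   83.3157031 ]
```

View pics/w17.png

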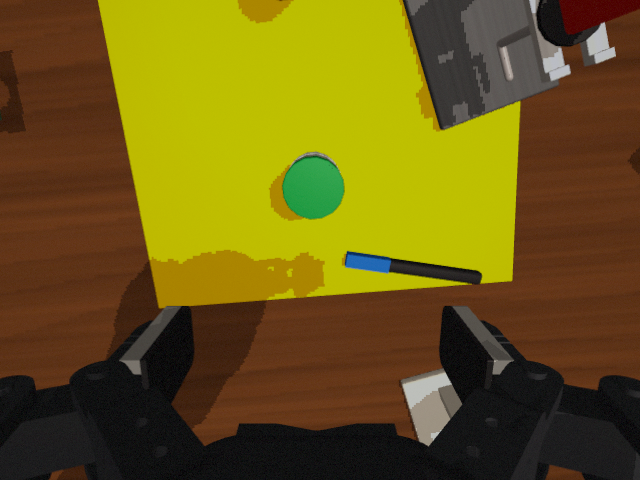

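```bash
python3 -m pendant '[[[0,0,0,0.02,0.015,-0.001,1],[0,0,0,0.06,0.029,-0.0015,1],[0,0,0,0.1,0.029,-0.0015,1],[0,0,0,0.14,0.029,-0.0015,1],[0,0,0,0.17,0.029,-0.0015,1],[0,0,0,0.1825,0.029,-0.0015,1],[0,0,0,0.1825,0.029,-0.0015,1]]]'; python3 det.py w18
```

```text
time_s: 26.5
ee_pos: [444.7, -191.2, 117.9]
tcp_rot: [-0.735, 1.569, -2.389]
force: [-0.7, -0.7, 0.5]
gripper_width: 85.3
[ 444.7 -191.2  117.9] [[-0.001, 0.997, -0.083], [-0.001, -0.083, -0.997], [-1.0, -0.001, 0.001]] [ 0.08  0.63  0.27  2.11 -0.37  0.44 -1.02] 26.5
```

View pics/w18.png

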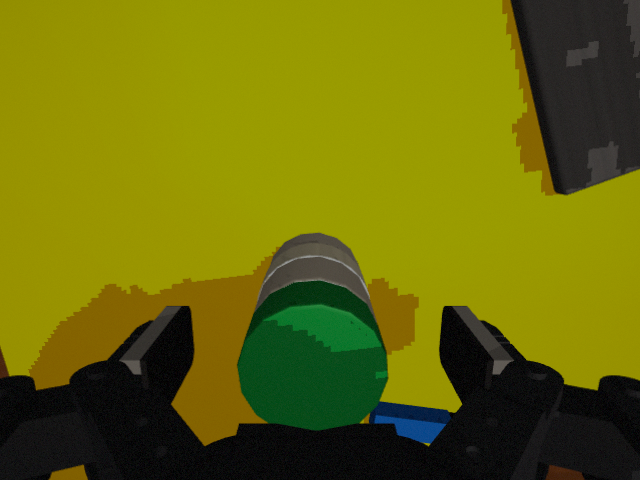

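The jar is centred between the jaws at (315,365). Close, and check before lifting.

```bash
python3 -m pendant '[[[0,0,0,0,0,0,0.5],[0,0,0,0,0,0,0.4],[0,0,0,0,0,0,0.3],[0,0,0,0,0,0,0.3],[0,0,0,0,0,0,0.3],[0,0,0,0,0,0,0.3]]]'
```

```text
time_s: 27.3
ee_pos: [445.2, -190.8, 118.9]
tcp_rot: [0.542, 1.569, -1.111]
force: [-2.0, 1.4, 12.2]
gripper_width: 43.1
```

```bash
python3 -m pendant '[[[0,0,0,-0.005,0,0,0.3],[0,0,0,-0.03,0,0,0.3],[0,0,0,-0.08,0,0,0.3],[0,0,0,-0.13,0,0,0.3],[0,0,0,-0.16,0,0,0.3],[0,0,0,-0.16,0,0,0.3]]]'; python3 det.py w19
```

```text
time_s: 28.05
ee_pos: [445.4, -190.7, 280.2]
tcp_rot: [1.148, 1.567, -0.505]
force: [1.1, 0.4, -1.8]
gripper_width: 43.1
[ 445.4 -190.7  280.2] [[0.003, 0.997, -0.082], [-0.002, -0.082, -0.997], [-1.0, 0.003, 0.002]] [-0.07  0.36  0.45  2.01 -0.21  0.82 -1.16] 28.05
```

View pics/w19.png

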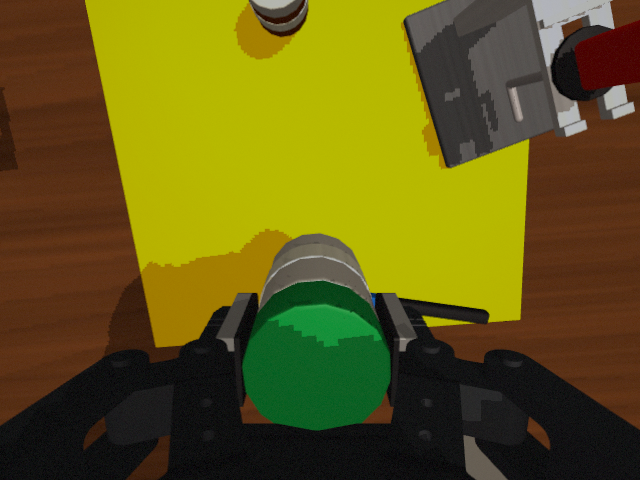

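The jar is held (43 mm). Carrying it over the tray, well above everything.

```bash
python3 -m pendant '[[[0,0,0,0,0.007,-0.03,0.3],[0,0,0,0,0.016,-0.068,0.3],[0,0,0,0,0.026,-0.11,0.3],[0,0,0,0,0.036,-0.152,0.3],[0,0,0,0,0.046,-0.194,0.3],[0,0,0,0,0.056,-0.236,0.3],[0,0,0,0,0.066,-0.276,0.3],[0,0,0,0,0.074,-0.308,0.3],[0,0,0,0,0.078,-0.326,0.3],[0,0,0,0,0.078,-0.326,0.3]]]'; python3 det.py w20 green_tray_hole green_tray_floor
python3 - <<'E'
from h import *
n=np.array([.0843,.9964,0])
p=tool()[0]; o=[]
for c in ('side','scene'):
    cm=cam(c); im,d=capture(c); 
    for q in ('green_tray_hole','green_tray_floor','blue_tray_hole'): print(c,q,[(round(r['confidence'],2),(cm[2]@np.array(r['xyz'])+cm[3]).round(0).tolist()) for r in tip_of(c,q)])
    x,y=topix(cm,[550,128,80])[0].astype(int); o.append(cv2.resize(im[y-60:y+40,x-66:x+66],(396,300),interpolation=2))
    z=np.load(c+'10.npz'); cv2.imwrite(f'pics/{c}10.png',z['p'])
cv2.imwrite('pics/j1.png',np.hstack(o))
E
```

```text
time_s: 29.35
ee_pos: [549.3, 128.4, 276.7]
tcp_rot: [-0.67, 1.568, -2.322]
force: [1.1, 0.0, 0.2]
gripper_width: 42.7
[549.3 128.4 276.7] [[-0.002, 0.997, -0.081], [-0.002, -0.081, -0.997], [-1.0, -0.002, 0.002]] [-0.6   0.48  0.37  1.81 -0.22  0.9  -1.78] 29.35
green_tray_hole [(0.87, [544.7, 68.0, 39.7], [395.0, 222.0])]
green_tray_floor [(0.96, [549.6, 136.1, 17.4], [306.0, 217.0])]
side green_tray_hole [(0.83, [543.0, 69.0, 41.0]), (0.72, [680.0, 202.0, 13.0])]
side green_tray_floor [(0.73, [549.0, 137.0, 20.0]), (0.31, [529.0, -338.0, 31.0])]
side blue_tray_hole [(0.76, [674.0, 175.0, 41.0])]
scene green_tray_hole [(0.96, [541.0, 67.0, 43.0])]
scene green_tray_floor [(0.58, [553.0, 138.0, 17.0])]
scene blue_tray_hole [(0.96, [673.0, 175.0, 44.0])]
```

View pics/w20.png

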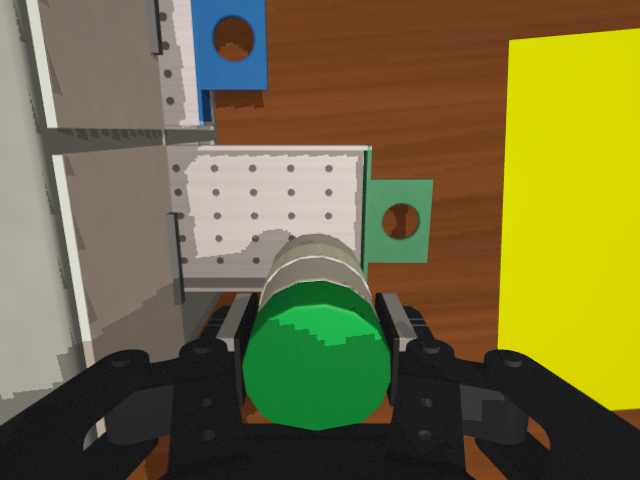

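View pics/j1.png

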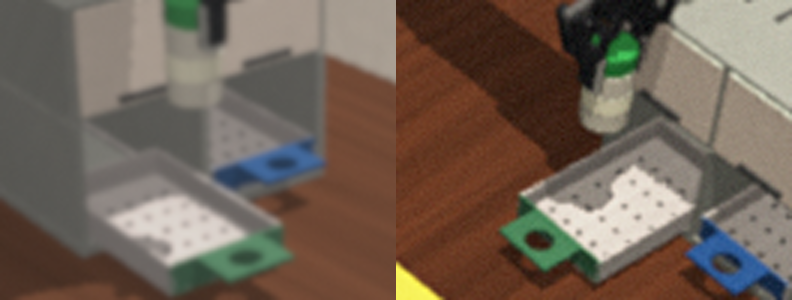

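```bash
python3 hole.py w20 | grep -v fit
python3 - <<'E'
from h import *
import re
z=np.load('w20.npz'); im=z['im']; c=calibration('wrist'); cm=(c['intrinsics'],c['k1'],z['R'],z['e'])
hsv=cv2.cvtColor(im,cv2.COLOR_BGR2HSV)
def plane(uv,zz=42):
    uv=np.atleast_2d(uv).astype(float); a=toworld(cm,uv,np.full(len(uv),100.)); r=a-cm[3]; return cm[3]+r*((zz-cm[3][2])/r[:,2])[:,None]
g=(hsv[...,0]>55)&(hsv[...,0]<90)&(hsv[...,1]>60); b=(hsv[...,0]>98)&(hsv[...,0]<118)&(hsv[...,1]>100)
for name,m,rows in (('green tab',g,(185,190,195,250,255)),('blue tab',b,(10,20,60,70,80))):
    for r in rows:
        u=np.nonzero(m[r,150:480])[0]+150; print(name,r,u.max()+1,plane([u.max()+1,r+.5])[0].round(1))
E
```

```text
tab z nan
blue hole px [234.5  40. ] world ((678.6585693359375, 172.07418823242188), 14.325783729553223) ((678.7625732421875, 172.15274047851562), (27.71125602722168, 28.199031829833984), 49.62242889404297)
tab z 41.505194586209996
bend [549.45078419 127.45571643 104.68756341] [[316.56257616 244.31753208]]
[-1.32876355e-01  2.83471944e+02] [[530.0, 225.24104271734456], [540.0, 208.0041367914098], [550.0, 206.89458384203138]]
green tab 185 433 [570.   39.6  42. ]
green tab 190 432 [566.4  40.3  42. ]
green tab 195 432 [562.6  40.4  42. ]
green tab 250 428 [520.3  43.8  42. ]
green tab 255 427 [516.4  44.6  42. ]
blue tab 10 265 [695.  149.6  42. ]
blue tab 20 266 [689.  149.6  42. ]
blue tab 60 267 [664.5 151.7  42. ]
blue tab 70 267 [658.2 152.5  42. ]
blue tab 80 267 [651.9 153.2  42. ]
  return _methods._mean(a, axis=axis, dtype=dtype,
  ret = ret.dtype.type(ret / rcount)
```

Measured between the tab front edges, the green tray is out 119.6 mm relative to the shut blue one, so it is at its stop. The jar is over the tray floor, 41 mm behind the front and on the midline. Lowering.

```bash
python3 -m pendant '[[[0,0,0,0.03,0,0,0.3],[0,0,0,0.07,0,0,0.3],[0,0,0,0.1,0,0,0.3],[0,0,0,0.12,0,0,0.3],[0,0,0,0.13,0,0,0.3],[0,0,0,0.13,0,0,0.3],[0,0,0,0.13,0,0,0.3]]]'; python3 det.py w21
python3 - <<'E'
from h import *
o=[]
for c in ('side','scene'):
    cm=cam(c); im,d=capture(c); 
    x,y=topix(cm,[550,128,50])[0].astype(int); o.append(cv2.resize(im[y-50:y+50,x-66:x+66],(396,300),interpolation=2))
cv2.imwrite('pics/j2.png',np.hstack(o))
E
```

```text
time_s: 30.78
ee_pos: [549.8, 127.8, 148.4]
tcp_rot: [0.556, 1.57, -1.097]
force: [-0.3, -0.3, -1.8]
gripper_width: 42.7
[549.8 127.8 148.4] [[0.001, 0.997, -0.083], [-0.001, -0.083, -0.997], [-1.0, 0.001, 0.001]] [-0.54  0.66  0.29  1.89 -0.3   0.63 -1.71] 30.775
```

View pics/j2.png

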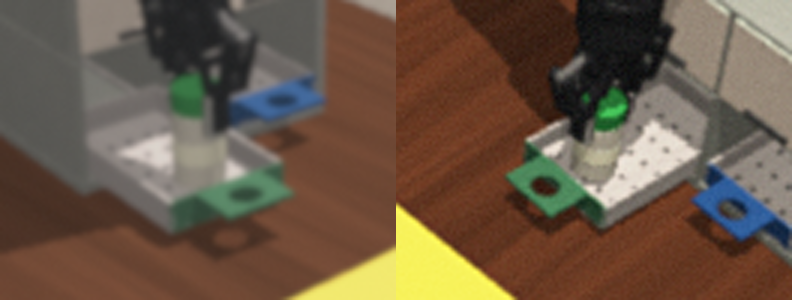

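View pics/w21.png

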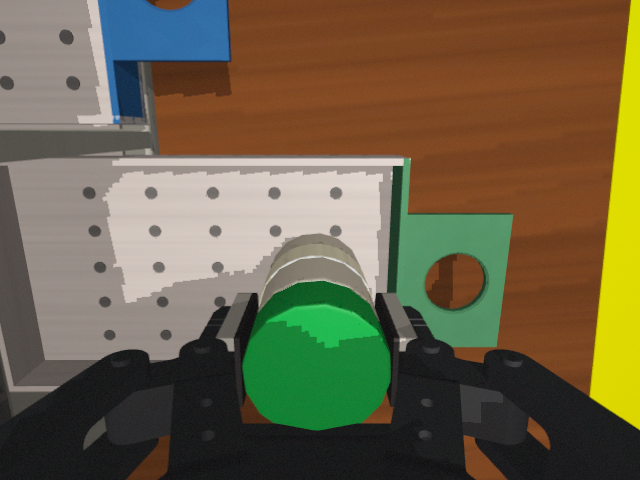

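```bash
python3 -m pendant '[[[0,0,0,0.005,0,0,0.3],[0,0,0,0.009,0,0,0.3],[0,0,0,0.009,0,0,0.3]]]'
python3 -m pendant '[[[0,0,0,0.001,0,0,0.3],[0,0,0,0.001,0,0,0.3]]]'
python3 -m pendant '[[[0,0,0,0.001,0,0,0.3],[0,0,0,0.001,0,0,0.3]]]'
```

```text
time_s: 31.3
ee_pos: [549.2, 127.6, 138.2]
tcp_rot: [-0.565, 1.569, -2.219]
force: [0.5, -0.4, -0.7]
gripper_width: 43.0
time_s: 31.55
ee_pos: [549.4, 127.7, 137.6]
tcp_rot: [-0.318, 1.569, -1.972]
force: [-0.8, 1.3, -2.2]
gripper_width: 42.6
time_s: 31.8
ee_pos: [549.6, 127.7, 137.0]
tcp_rot: [-0.08, 1.57, -1.734]
force: [-1.4, 0.3, 6.4]
gripper_width: 43.0
```

The jar has touched the floor at the expected height. Open.

```bash
python3 -m pendant '[[[0,0,0,0,0,0,0.53],[0,0,0,0,0,0,0.56],[0,0,0,0,0,0,0.62],[0,0,0,0,0,0,0.72],[0,0,0,0,0,0,0.75],[0,0,0,0,0,0,0.75]]]'; python3 det.py w22
```

```text
time_s: 32.55
ee_pos: [549.4, 127.7, 136.6]
tcp_rot: [-0.317, 1.569, -1.97]
force: [0.1, 0.1, -0.2]
gripper_width: 64.2
[549.4 127.7 136.6] [[-0.001, 0.997, -0.083], [-0.001, -0.083, -0.997], [-1.0, -0.0, 0.001]] [-0.53  0.68  0.28  1.9  -0.31  0.61 -1.71] 32.55
```

View pics/w22.png

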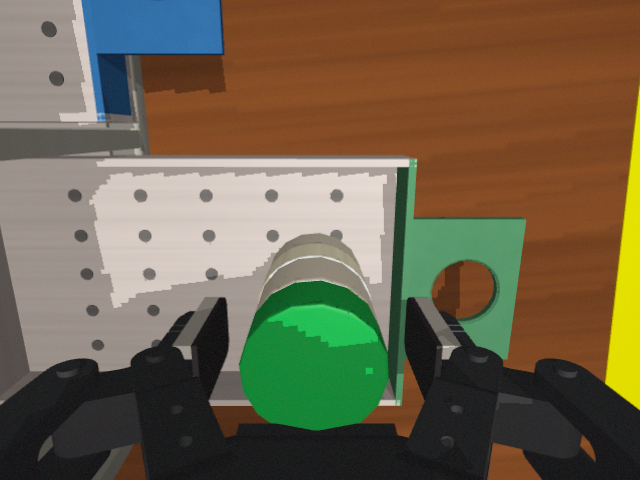

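The jar stands free between the open jaws. Retreat straight up, then check everything.

```bash
python3 -m pendant '[[[0,0,0,-0.02,0,0,0.75],[0,0,0,-0.05,0,0,0.75],[0,0,0,-0.09,0,0,0.8],[0,0,0,-0.13,0,0,1],[0,0,0,-0.17,0,0,1],[0,0,0,-0.19,0,0,1],[0,0,0,-0.19,-0.04,0.04,1],[0,0,0,-0.19,-0.08,0.08,1],[0,0,0,-0.19,-0.08,0.08,1]]]'; python3 det.py w23; python3 jar.py w23 102
python3 - <<'E'
from h import *
o=[]
for c in ('side','scene'):
    cm=cam(c); im,d=capture(c); cv2.imwrite(f'pics/{c}F.png',im); np.savez(c+'F.npz',p=im,d=d)
    z=np.load(c+'0.npz')['p']; 
    for q in ('jar_mid','amber_bottle_mid','marker','scale','hook_handle','hook_bend','blue_tray_hole','green_tray_hole'): print(c,q,[(round(r['confidence'],2),(cm[2]@np.array(r['xyz'])+cm[3]).round(0).tolist()) for r in tip_of(c,q)])
    x,y=topix(cm,[550,128,50])[0].astype(int); o.append(cv2.resize(im[y-50:y+50,x-66:x+66],(396,300),interpolation=2))
    x,y=topix(cm,[530,-338,100])[0].astype(int); o.append(cv2.resize(im[y-50:y+50,x-66:x+66],(396,300),interpolation=2))
cv2.imwrite('pics/final.png',np.vstack([np.hstack(o[:2]),np.hstack(o[2:])]))
E
```

```text
time_s: 33.72
ee_pos: [461.0, 52.5, 327.2]
tcp_rot: [-0.963, 1.57, -2.62]
force: [0.3, 0.8, -0.4]
gripper_width: 85.4
[461.   52.5 327.2] [[-0.001, 0.996, -0.086], [-0.001, -0.086, -0.996], [-1.0, -0.001, 0.001]] [-0.6   0.25  0.44  2.   -0.13  0.92 -1.75] 33.725
3268 101.55140987384652 ((548.8531494140625, 127.39933013916016), 21.827865600585938) [549.03307551 127.2073201  101.55212415]
side jar_mid [(0.7, [549.0, 128.0, 59.0]), (0.62, [548.0, 137.0, 20.0])]
side amber_bottle_mid [(0.95, [604.0, -179.0, 38.0])]
side marker [(0.93, [354.0, -275.0, 3.0]), (0.41, [532.0, -340.0, 32.0])]
side scale [(0.7, [531.0, -339.0, 32.0]), (0.63, [761.0, -161.0, 0.0])]
side hook_handle [(0.86, [426.0, -502.0, 20.0]), (0.65, [532.0, -343.0, 153.0]), (0.61, [676.0, 175.0, 40.0])]
side hook_bend [(0.93, [339.0, -583.0, 1.0]), (0.9, [534.0, -343.0, 30.0]), (0.62, [355.0, -277.0, 3.0])]
side blue_tray_hole [(0.89, [677.0, 179.0, 41.0]), (0.5, [547.0, 87.0, 16.0])]
side green_tray_hole [(0.6, [543.0, 70.0, 43.0])]
scene jar_mid [(0.69, [546.0, 131.0, 60.0])]
scene amber_bottle_mid [(0.59, [756.0, -162.0, -4.0]), (0.56, [601.0, -177.0, 36.0])]
scene marker [(0.69, [354.0, -277.0, -2.0]), (0.58, [679.0, 197.0, 14.0])]
scene scale [(0.97, [757.0, -164.0, -4.0]), (0.21, [532.0, -337.0, 154.0])]
scene hook_handle [(0.94, [426.0, -503.0, 24.0]), (0.7, [531.0, -338.0, 152.0]), (0.39, [543.0, 90.0, 14.0])]
scene hook_bend [(0.93, [532.0, -337.0, 35.0]), (0.85, [338.0, -575.0, 0.0])]
scene blue_tray_hole [(0.66, [680.0, 175.0, 41.0]), (0.51, [531.0, -340.0, 116.0])]
scene green_tray_hole [(0.88, [540.0, 61.0, 46.0])]
```

View pics/final.png

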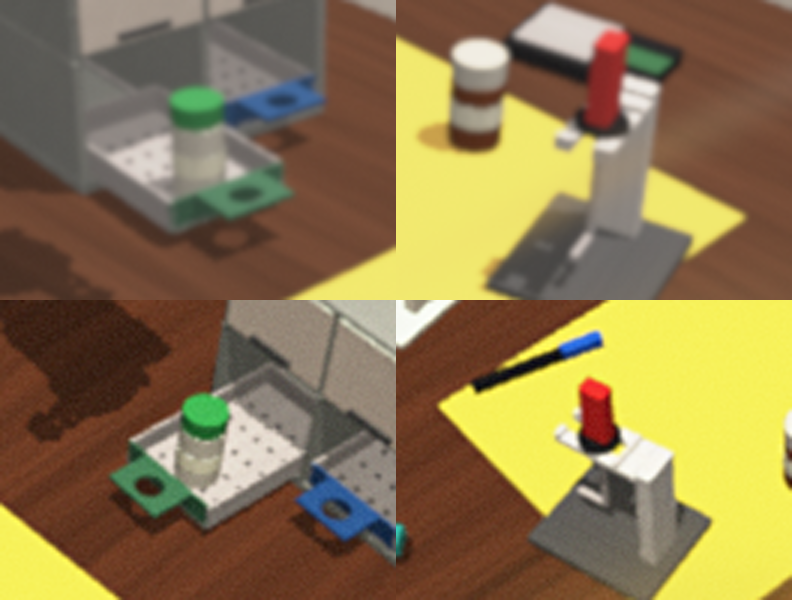

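View pics/sideF.png

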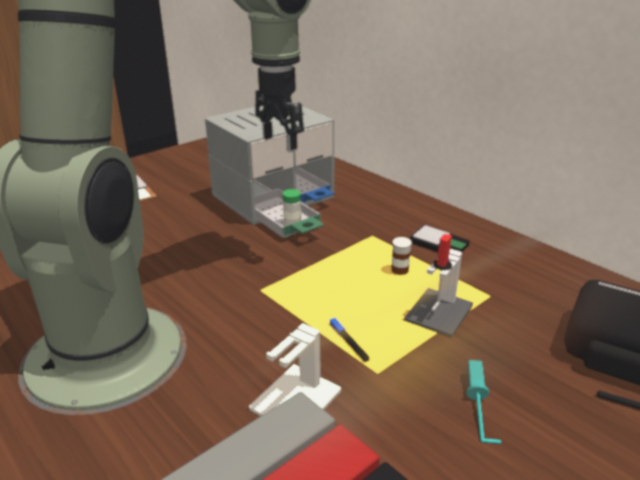

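View pics/w23.png

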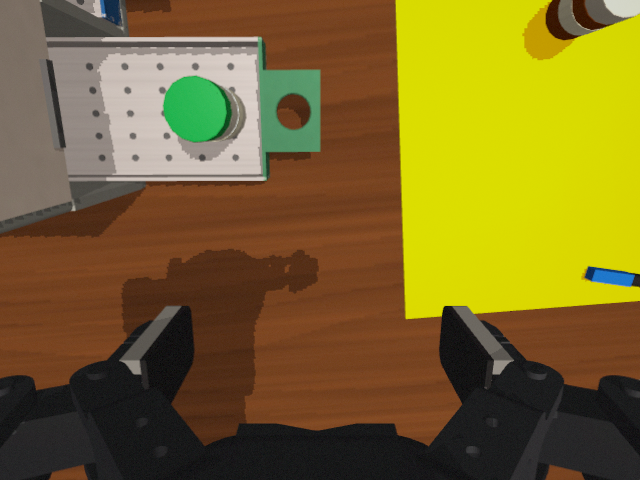

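Run:
```python
from h import *
z=np.load('w23.npz'); c=calibration('wrist'); cm=(c['intrinsics'],c['k1'],z['R'],z['e'])
hsv=cv2.cvtColor(z['im'],cv2.COLOR_BGR2HSV); g=(hsv[...,0]>55)&(hsv[...,0]<90)&(hsv[...,1]>60)
for r in (80,90,140,148):
    u=np.nonzero(g[r,250:400])[0].max()+251; a=toworld(cm,[[u,r+.5]],[100.])-cm[3]; P=(cm[3]+a*((42-cm[3][2])/a[0,2]))[0]; print(P.round(1),'n',P[0]*.0843+P[1]*.9964)
print(tool()[2]['force'], workorder.sign_off())
```

```text
[566.4  39.9  42. ] n 87.486149083269
[558.8  40.5  42. ] n 87.48086952912621
[519.7  43.8  42. ] n 87.4537512969391
[513.2  44.3  42. ] n 87.44929676470511
the job is handed in; nothing more can be done
[-0.20077439  0.68491293 -0.04433893] None
```

The job is done and handed in, after about 34 s of the 64 s allowed. I took the red-handled hook from the grey-footed stand and fed its foot down through the hole in the green tab. I then drew the tray to its stop, hung the hook back in the notch, let go, and set the jar down in the tray.

**Last checks:**
- **Green tray:** its tab edge is 119.6 mm further out than the shut blue tray's. It did not move when the jar was placed.
- **Jar:** it stands upright, with its lid top at 101.6 mm against 102 mm expected. Its centre is at about (549, 127), on the tray's midline and about 41 mm behind its front.
- **Hook:** it hangs upright with its guard on the fork and its foot pointing out of the notch's open end.
- **Bystanders and blue tray:** the bottle, marker, scale and blue tray are where they were at the start, within the networks' few millimetres.
- **Gripper:** open and about 115 mm away from the jar, well above everything, with no force on it.

**What did not go quite cleanly:**
- The hook turned about 2° in the grip against the tray's stop. I corrected for this before hanging it.
- While hanging the hook, the press on the fork peaked at about 29 N upward.
- The networks' hole positions differed from my contour fits by up to about 5 mm, so I used the fits and the relative distances.

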